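# Set the code switches of the kitchen light control box

## Robot

A 7-joint arm with a two-finger parallel gripper is mounted at the origin on a cart in front of the work surface, level with it; the furniture and walls round the work are solid. World frame = base frame: x ahead of the robot, y to its left, z up, the work surface at z = 0. Lengths are in m, angles in degrees, forces in N, time in s.
With the tool pointing down it reaches from about 0.425 to 0.8 m from the base axis. Payload 8.3 kg.
Tool frame: the origin (TCP) lies midway between the tips of the shut fingers; the grasp point (between the pads) lies 19 mm behind it (robot.tcp_to_grasp is the distance from the TCP to the grasp point, in m); y points along the fingers, x is the direction in which the jaws open and shut, and the axes are right-handed (so a half turn about y gives the same grasp; the last joint's range is limited). The gripper opens to 85 mm and grips with 20 to 120 N. Pads are 22 mm wide; open, the fingers measure 114 mm over their backs; the gripper's body (76 mm by 85 mm) begins 54 mm behind the grasp point. The pads swing forward as they close: fully open they stand 13 mm farther back than shut.
Start: joints at [-76.599, 21.967, 0.94, 78.501, -0.361, 79.538, -2.664], TCP at [0.183, 0.598, 0.231] pointing down, gripper open.
Joint ranges: [-169.22, 169.22], [-14.56, 117.87], [-87.37, 89.26], [10.42, 133.3], [-82.24, 262.24], [0.94, 117.77], [-172.7, 172.7]. Speed limits (degrees/s): [136.94, 136.94, 172.46, 172.46, 180, 180, 180].

## Interface

Orientations are given as [roll, pitch, yaw] about the fixed x, y, z axes, in that order (R = Rz(yaw) Ry(pitch) Rx(roll)).
In Python, from bench import readout, vision, job_done, robot gives the robot as it stands. The module is installed in compiled form; this text tells all that it offers.
- The arm moves only by the tool servo_tool, never from a script. Its argument "moves" is a list of rows, each an object with "xyz": the shift along the tool's x, y, z in units of 50 mm (1.0 is 50 mm), a list of three; "rot": the turn, a rotation vector about the tool's x, y, z in units of 8 degrees (1.0 is 8 degrees), a list of three. A call has 1 to 12 rows; each row is the pose to reach, as a shift and turn from the pose commanded when the call began, along the tool's axes at that moment; what a row does not reach only later rows make up. A row lasts 1/8 s, in which the tool goes at most 62.5 mm and 10.7 degrees, less where a joint would pass 70% of its speed; a pose out of reach is approached as far as the arm can. A call with a gripper value outside its range is refused whole. "fingers" is the closure in counts, from 0 (fully open) to 255 (shut), set as the call begins (left out, the last holds). The fingers move at their own pace and stop on an object; the grip force is fixed at half the most. Time passes only in rows, so rows that repeat a pose let the fingers close. It gives the time, the measured TCP pose, the force and the opening at its end, in the units of the state.
- readout.get_state(): the state, without advancing time (a new reading comes with each control period).
- vision.snapshot(name): name is "side" or "top" or "wrist"; returns a dict with "color" (400x640x3 uint8, red, green, blue), "range_z" (400x640 float32, m along the optical axis (not along the pixel's ray), 0 where there is no reading), "fx", "fy", "cx", "cy" (pixels), "pose" (4x4, takes a point from camera to world coordinates). Camera axes: x right, y down, z forward; pixel columns grow to the right and rows downward; lengths in m; the calibration is good to about 2 mm. A picture is of the moment at which its call begins.
- job_done(): hands the job in, once; it reports no verdict.
The state is a dict: "time": time; "joint_pos": joint angles; "joint_velocities": joint speeds; "joint_efforts": joint torques, N m; "position": TCP position; "tool_rot": TCP orientation; "wrist_force": force on the tool from outside, world axes, zero at the start; "ft_torque": the same for the moment, N m; "opening": finger opening in m.
Only numpy, scipy, OpenCV 4.12 (cv2) and the standard library are available. Lean on these libraries where they do the work, as an engineer would, in place of code of your own. Each camera call takes 0.05 s, during which the arm holds its last target.

## Task

Take the pen out of the memo block and use its tip to set the six little slide switches in the light control box to its code: counted from the left as you face the box (the end with the white dot), 1, 3 and 4 on (pushed fully towards the cover's hinge), 2, 5 and 6 off (pushed fully towards the front). Then fold the box's cover fully shut and stand the pen upright back in its socket, without shifting the pepper mill, salt shaker, mug or remote.

Things in the scene. Friction and masses are not known exactly. Their poses are not given: they have to be found in the camera images.
- control_box: White plastic light control box, 116 mm (x) by 150 mm (y), 190 over its screw ears; stuck down, does not move. Origin: centre of underside; x to its back, y to its left, z up. Deck 22 mm high; a collar on its front half (outside 48 x 88 mm, centred at x = -21 mm, walls 4, top z = 36 mm) rings the open compartment. Green terminal strip behind (top z = 34 mm, x = 36 to 50 mm).
- bank: Red block, 26 (x) x 60 (y) x 6 mm high, with six white slide switches, fixed in the compartment; axes as the box. Origin: centre of its underside, at (-21, 0, 23.5) mm of the box. Switch n slides along x at y = 22.5 - 9 (n - 1) mm: 1 at the box's left, by a white dot. Nubs: 5 mm (x) x 4.4 mm (y), standing 4.7 mm above the block's face; centre at x = -3.5 mm off, +3.5 mm on.
- cover (a joint): Hinge angle of the grey cover plate (50 x 90 x 2.5 mm, small lip at its free edge). 0: shut, flat on the collar, top at z = 38.5 mm of the box; starts open, leaning back, at 1.7 to 1.95 rad; stop at 2.0. It stays where it is left; about 0.5 N at its edge moves it; no latch.
- memo_block: Dark wood memo block, 104 mm (x) by 146 mm (y), carrying a stack of white note paper (up to 33 mm high) and, at its -y (right) end, a 36 mm square socket block whose top is 50 mm above the worktop. Heavy and fixed. Origin: centre of its underside.
- pen_socket (a point): Centre of the mouth of the pen socket in the memo block (at (0, -48, 50) mm of the block). The square hole is 12 mm wide for 24 mm, then narrows to 6.4 mm; it is 36 mm deep in all.
- pen: Blue ballpoint pen, round, 144 mm long, 20 g. Barrel 10 mm thick from 26 to 134 mm above the tip, below it tapering to a 2.8 mm steel tip (8 mm thick 20 mm up). It starts upright, tip down, in the socket, showing 108 mm. Origin: the end of the tip; z runs up along the pen.
- switch1 (a joint): Slide of switch 1 (number 1 from the box's left), in m: 0 is off (towards the box's front), 0.007 on (towards the cover's hinge, the side with a white line). It may start anywhere between and stays where it is left; pushing it takes about 1 N.
- switch2 (a joint): Slide of switch 2 (number 2 from the box's left), in m: 0 is off (towards the box's front), 0.007 on (towards the cover's hinge, the side with a white line). It may start anywhere between and stays where it is left; pushing it takes about 1 N.
- switch3 (a joint): Slide of switch 3 (number 3 from the box's left), in m: 0 is off (towards the box's front), 0.007 on (towards the cover's hinge, the side with a white line). It may start anywhere between and stays where it is left; pushing it takes about 1 N.
- switch4 (a joint): Slide of switch 4 (number 4 from the box's left), in m: 0 is off (towards the box's front), 0.007 on (towards the cover's hinge, the side with a white line). It may start anywhere between and stays where it is left; pushing it takes about 1 N.
- switch5 (a joint): Slide of switch 5 (number 5 from the box's left), in m: 0 is off (towards the box's front), 0.007 on (towards the cover's hinge, the side with a white line). It may start anywhere between and stays where it is left; pushing it takes about 1 N.
- switch6 (a joint): Slide of switch 6 (number 6 from the box's left), in m: 0 is off (towards the box's front), 0.007 on (towards the cover's hinge, the side with a white line). It may start anywhere between and stays where it is left; pushing it takes about 1 N.
- pepper_mill: Turned wooden pepper mill, 58 mm thick, 150 mm high; leave alone. Origin: centre of its underside.
- salt_shaker: Glass salt shaker, 44 mm thick, 90 mm high; leave alone. Origin: centre of its underside.
- pink_mug: Pink mug, 86 mm wide, 123 mm over its handle, 90 mm high; leave alone. Origin: centre of its underside.
- remote: Dark remote control lying flat, 192 x 48 x 19 mm; leave alone. Origin: centre of its underside.
- cover_hinge (a point): Middle of the cover's hinge line, at (4, 0, 36) mm of the box, along the box's y, at the back of the compartment. The shut cover reaches 51.5 mm forward (-x) of it, its lip 55 mm; open, it stands about 50 mm above it.

How it is judged (in metres and radians):
On the way, in this order (a step that is already met when the one before it is completed fails the run):
1. the pen is lifted out of its socket (z of pen in the frame of pen_socket above 0.01 m), for 0.05 s.
2. the pen's tip is brought down to the switch bank (z of pen in the frame of bank below 0.0115 m and x of pen in the frame of bank between -0.02 and 0.02 m and y of pen in the frame of bank between -0.035 and 0.035 m), for 0.05 s.
3. switches 1, 3 and 4 are on, 2, 5 and 6 off (value of joint each of switch1, switch3, switch4 above 0.0055 m and value of joint each of switch2, switch5, switch6 below 0.0015 m), for 0.2 s.
4. the cover is shut (value of joint cover below 0.06 rad), for 0.2 s.
At the end, for the whole second after the job is handed in: Switches 1, 3 and 4 within 1.5 mm of their on end, 2, 5 and 6 within 1.5 mm of their off end; the cover within 0.06 rad of shut; the pen at rest, upright within 0.15 rad in the socket, its tip at least 30 mm below the socket's mouth and within 8 mm of its axis (all of step 3 and value of joint cover below 0.06 rad and horizontal distance between pen and pen_socket below 0.008 m and z of pen in the frame of pen_socket below -0.03 m and angle between pen's own z axis and vertical below 0.15 rad and linear speed of pen below 0.02 m/s); the robot touches nothing.
It fails at once if the fingers press on the switch bank themselves (contact force between the fingers and bank above 1 N).
It fails at once if the pepper mill is shifted by more than 30 mm (distance of pepper_mill from where it was at the start of the episode above 0.03 m).
It fails at once if the salt shaker is shifted by more than 30 mm (distance of salt_shaker from where it was at the start of the episode above 0.03 m).
It fails at once if the pink mug is shifted by more than 30 mm (distance of pink_mug from where it was at the start of the episode above 0.03 m).
It fails at once if the remote is shifted by more than 30 mm (distance of remote from where it was at the start of the episode above 0.03 m).
It also fails if it takes over 69 s, if anything falls off the work surface, if the arm or the gripper's body presses on something with over 40 N, if the wrist force passes 120 N, or if a joint passes its speed limit or range.

## Working session

There is one attempt and no reset: what is moved stays moved. The work goes in short steps, Python scripts to look and compute and a tool call to move; the robot and the scene stay as the last step left them, time stands still between calls to the robot, and variables do not carry over. Pictures are saved under pics/ and viewed, and the job is handed in when it is done.

Besides the shell and the picture viewer there is one more tool, called after "Request:" by a JSON object that holds its "api" and its "payload", one argument or row to a line. servo_tool: Moves the arm, as the interface text tells. Its arguments: {"type":"object","properties":{"moves":{"type":"array"},"fingers":{"type":"number"}},"required":["moves"]}

```bash
mkdir -p pics
cat > h.py <<'E'
import numpy as np, cv2
from bench import readout, vision, robot
def snap(n,f):
    s=vision.snapshot(n); cv2.imwrite(f'pics/{f}.png',s['color'][:,:,::-1]); np.savez(f'pics/{f}.npz',**s); return s
def load(f): return dict(np.load(f'pics/{f}.npz'))
def px(s,u,v,r=1):
    z=s['range_z'][int(v)-r:int(v)+r+1,int(u)-r:int(u)+r+1]; z=np.median(z[z>0])
    p=np.array([(u-s['cx'])/s['fx']*z,(v-s['cy'])/s['fy']*z,z,1]); return (s['pose']@p)[:3]
def ray(s,u,v):
    d=s['pose'][:3,:3]@np.array([(u-s['cx'])/s['fx'],(v-s['cy'])/s['fy'],1]); return s['pose'][:3,3],d
def atz(s,u,v,z):
    o,d=ray(s,u,v); return o+d*(z-o[2])/d[2]
def proj(s,p):
    q=np.linalg.inv(s['pose'])@np.append(p,1); return q[0]/q[2]*s['fx']+s['cx'],q[1]/q[2]*s['fy']+s['cy']
def crop(f,u0,v0,u1,v1,k,out):
    im=cv2.imread(f'pics/{f}.png')[v0:v1,u0:u1]; cv2.imwrite(f'pics/{out}.png',cv2.resize(im,None,fx=k,fy=k,interpolation=cv2.INTER_CUBIC))
E
python3 - <<'E'
from h import *
for n in ['top','side','wrist']:
    s=snap(n,n+'0'); print(n,s['fx'],s['pose'].round(3).tolist())
st=readout.get_state(); print({k:np.round(v,4).tolist() for k,v in st.items()}); print(robot.tcp_to_grasp)
E
```

```text
top 383.4891776276337 [[0.026, -0.985, 0.172, 0.443], [-1.0, -0.027, -0.008, 0.054], [0.012, -0.172, -0.985, 0.922], [0.0, 0.0, 0.0, 1.0]]
side 376.4807184355218 [[0.725, -0.472, 0.501, 0.187], [-0.688, -0.503, 0.522, -0.388], [0.006, -0.724, -0.69, 0.659], [0.0, 0.0, 0.0, 1.0]]
wrist 320.02289410895185 [[0.292, 0.919, 0.266, 0.114], [0.956, -0.28, -0.085, 0.619], [-0.004, 0.279, -0.96, 0.373], [0.0, 0.0, 0.0, 1.0]]
{'time': 0.15, 'joint_pos': [-76.5988, 22.0051, 0.938, 78.547, -0.3613, 79.5394, -2.6622], 'joint_velocities': [-0.0379, -0.1769, -0.046, -0.2119, -0.0247, 0.0016, -0.0059], 'joint_efforts': [0.0024, -62.8149, 0.8455, -37.217, 0.0165, 0.0109, -0.0], 'position': [0.1826, 0.5973, 0.2305], 'tool_rot': [-90.0004, 0.0887, 73.0008], 'wrist_force': [-0.2235, 0.67, 0.4595], 'ft_torque': [0.0542, -0.0642, -0.0253], 'opening': 0.0854}
0.0187
```

View pics/top0.png

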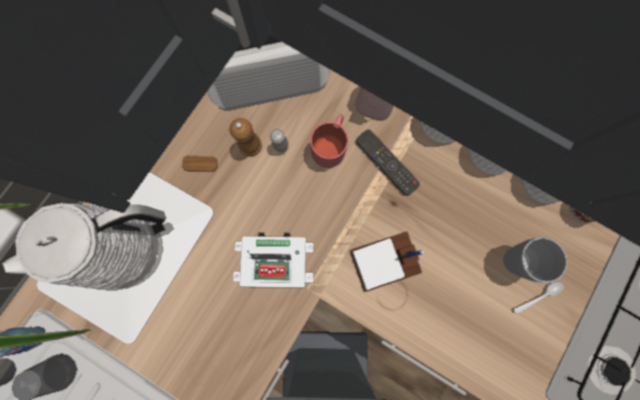

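View pics/side0.png

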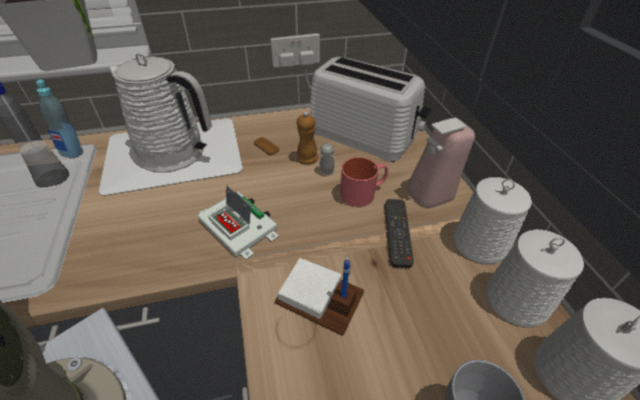

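View pics/wrist0.png

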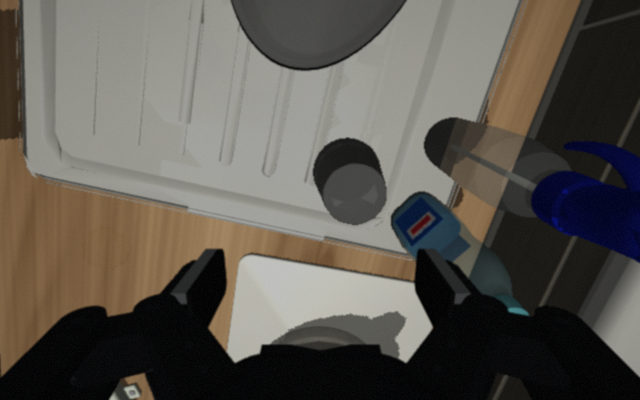

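Run:
```python
from h import *
crop('top0',220,220,330,300,7,'c1'); crop('top0',340,220,440,300,7,'c2'); crop('side0',190,175,290,265,7,'c3'); crop('side0',265,240,375,340,7,'c4')
```

```text
(no output)
```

View pics/c1.png

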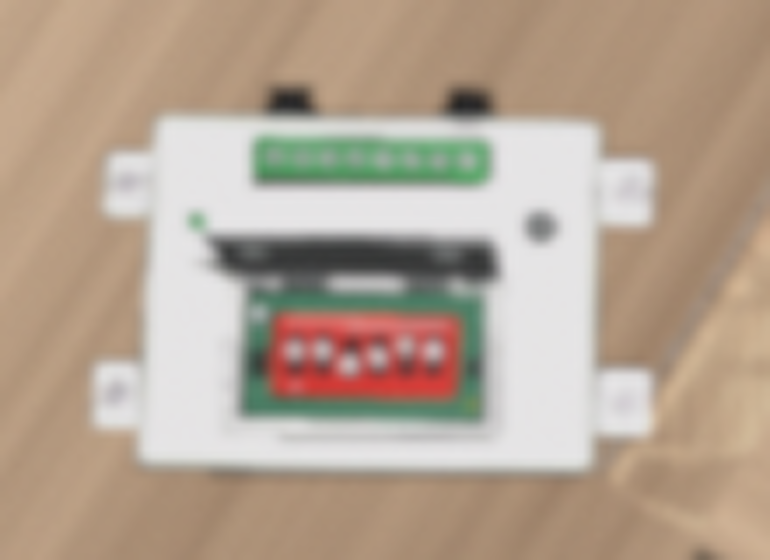

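View pics/c2.png

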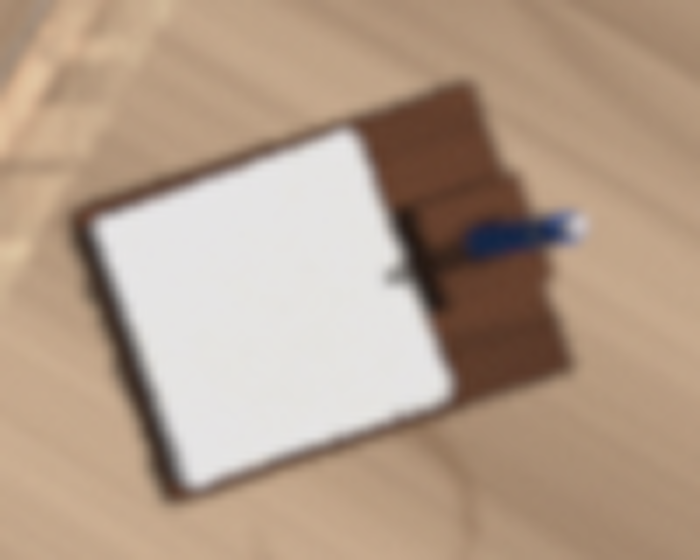

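View pics/c3.png

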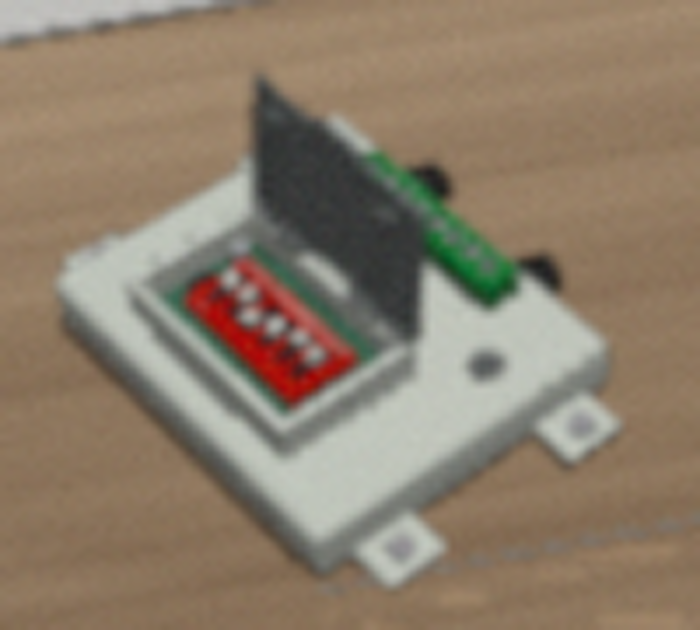

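View pics/c4.png

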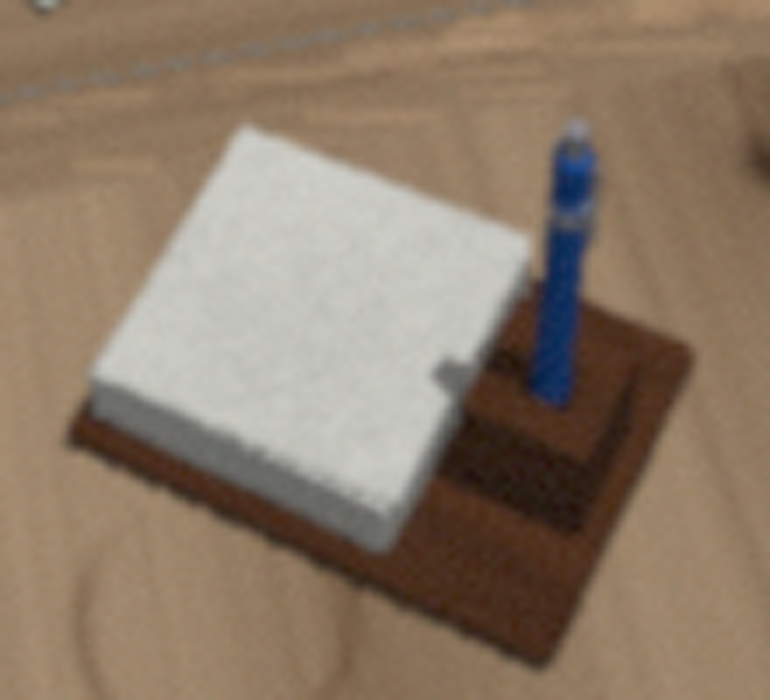

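Run:
```python
from h import *
t=load('top0'); s=load('side0')
def C(a,off,k=7): return a[0]/k+off[0],a[1]/k+off[1]
print('box deck corners z=.022')
P=[atz(t,*C(a,(220,220)),.022) for a in [(157,117),(600,122),(595,470),(138,465)]]
for p in P: print(p.round(4))
print('c',np.mean(P,0))
c=P; xd=(c[0]+c[1]-c[2]-c[3]); print('yaw',np.degrees(np.arctan2(xd[1],xd[0])))
yd=(c[0]+c[3]-c[1]-c[2]); print('yaw',np.degrees(np.arctan2(yd[1],yd[0]))-90, np.linalg.norm(xd)/2,np.linalg.norm(yd)/2)
print('depth deck', px(t,*C((180,300),(220,220))), px(t,*C((540,400),(220,220))))
print('bank corners z .0295')
P=[atz(t,*C(a,(220,220)),.0295) for a in [(273,315),(463,318),(460,400),(270,395)]]
print(np.array(P).round(4), np.mean(P,0))
print('socket block side top corners z .05, from top')
for a in [(412,207),(513,178),(550,275),(440,305)]: print(a,atz(t,*C(a,(340,220)),.05).round(4))
print('pen base', px(t,*C((470,245),(340,220)),0),atz(t,*C((470,245),(340,220)),.05), 'side',atz(s,*C((550,398),(265,240)),.05))
print('pen top', atz(t,*C((582,226),(340,220)),.158), atz(s,*C((577,128),(265,240)),.158))
P=[atz(t,*C(a,(340,220)),.0) for a in [(75,212),(470,80),(572,370),(175,500)]];print(np.array(P).round(4))
P=[atz(t,*C(a,(340,220)),.033) for a in [(95,218),(352,128),(455,390),(190,490)]];print(np.array(P).round(4))
P=[atz(s,*C(a,(265,240)),.033) for a in [(92,375),(245,125),(530,240),(390,500)]];print(np.array(P).round(4))
print('side deck')
P=[atz(s,*C(a,(190,175)),.022) for a in [(62,290),(320,545),(605,345)]];print(np.array(P).round(4))
for n,u,v in [('mill',242,128),('salt',278,138),('mug',329,140),('rem',385,162),('remt',365,135),('remb',412,190)]: print(n,px(t,u,v).round(3))
```

```text
box deck corners z=.022
[0.5125 0.2269 0.022 ]
[0.5148 0.0789 0.022 ]
[0.401  0.0768 0.022 ]
[0.3989 0.2262 0.022 ]
c [0.4568015  0.15218637 0.022     ]
yaw 0.68042130797527
yaw 0.8522177271746045 0.11375700363014181 0.14868181605159939
depth deck [0.45240467 0.21551562 0.02262843] [0.42302699 0.09564406 0.0220105 ]
bank corners z .0295
[[0.4483 0.1836 0.0295]
 [0.4489 0.1215 0.0295]
 [0.4225 0.1214 0.0295]
 [0.4226 0.1832 0.0295]] [0.43557066 0.15241498 0.0295    ]
socket block side top corners z .05, from top
(412, 207) [ 0.4908 -0.1336  0.05  ]
(513, 178) [ 0.501  -0.1665  0.05  ]
(550, 275) [ 0.4701 -0.178   0.05  ]
(440, 305) [ 0.4597 -0.1423  0.05  ]
pen base [ 0.47912819 -0.15268511  0.04808713] [ 0.47905011 -0.15223252  0.05      ] side [ 0.47625381 -0.16105939  0.05      ]
pen top [ 0.48081045 -0.15856546  0.158     ] [ 0.48082315 -0.15703018  0.158     ]
[[ 0.4887 -0.029   0.    ]
 [ 0.5375 -0.1648  0.    ]
 [ 0.44   -0.1981  0.    ]
 [ 0.3937 -0.0637  0.    ]]
[[ 0.4853 -0.0326  0.033 ]
 [ 0.5172 -0.1176  0.033 ]
 [ 0.4327 -0.1507  0.033 ]
 [ 0.3987 -0.0643  0.033 ]]
[[ 0.3999 -0.0657  0.033 ]
 [ 0.4845 -0.0325  0.033 ]
 [ 0.5163 -0.1167  0.033 ]
 [ 0.4327 -0.1467  0.033 ]]
side deck
[[0.3985 0.2192 0.022 ]
 [0.4003 0.0755 0.022 ]
 [0.5127 0.079  0.022 ]]
mill [0.736 0.219 0.139]
salt [0.733 0.147 0.088]
mug [0.76  0.029 0.008]
rem [ 0.704 -0.109  0.018]
remt [ 0.772 -0.059  0.018]
remb [ 0.637 -0.174  0.016]
```

```bash
cat >> h.py <<'E'
from scipy.spatial.transform import Rotation as Rn
def rel(p,rpy):
    st=readout.get_state(); R0=Rn.from_euler('xyz',st['tool_rot'],degrees=True); R1=Rn.from_euler('xyz',rpy,degrees=True)
    x=R0.inv().apply(np.array(p)-st['position'])/.05; r=np.degrees((R0.inv()*R1).as_rotvec())/8
    print('xyz',x.round(3),'rot',r.round(3)); return x,r
E
python3 - <<'E'
from h import *
rel([.44,.16,.27],[-90,0,.7])
E
```

```text
xyz [-6.86  -0.779 -7.48 ] rot [ 7.000e-03  9.038e+00 -1.000e-02]
```

Request:
{"api": "servo_tool", "payload": {
  "moves": [
    {"xyz":[-0.6,-0.3,-0.7],"rot":[0,0.8,0]},
    {"xyz":[-1.2,-0.6,-1.36],"rot":[0,1.6,0]},
    {"xyz":[-1.9,-0.78,-2.1],"rot":[0,2.5,0]},
    {"xyz":[-2.5,-0.78,-2.7],"rot":[0,3.3,0]},
    {"xyz":[-3.1,-0.78,-3.4],"rot":[0,4.1,0]},
    {"xyz":[-3.7,-0.78,-4.1],"rot":[0,4.9,0]},
    {"xyz":[-4.4,-0.78,-4.8],"rot":[0,5.8,0]},
    {"xyz":[-5.0,-0.78,-5.4],"rot":[0,6.6,0]},
    {"xyz":[-5.6,-0.78,-6.1],"rot":[0,7.4,0]},
    {"xyz":[-6.2,-0.78,-6.8],"rot":[0,8.2,0]},
    {"xyz":[-6.86,-0.78,-7.48],"rot":[0,9.04,0]},
    {"xyz":[-6.86,-0.78,-7.48],"rot":[0,9.04,0]}
  ]
}}

```text
time: 1.65
position: [0.4416, 0.1563, 0.2704]
tool_rot: [-90.0, -0.0, 0.2]
wrist_force: [-0.6, -0.1, 0.5]
opening: 0.0854
```

Run:
```python
from h import *
s=snap('wrist','w1'); st=readout.get_state(); print(st['time'],st['position'],st['tool_rot'],st['wrist_force'])
rel([.473,-.12,.25],[-90,0,.7])
```

```text
1.7 [0.44056223 0.15870922 0.2702308 ] [-8.99993135e+01  1.22545475e-02  4.72321827e-01] [-0.49189069  0.93466562 -0.08434165]
xyz [ 0.603  0.404 -5.579] rot [-0.    -0.028 -0.002]
```

View pics/w1.png

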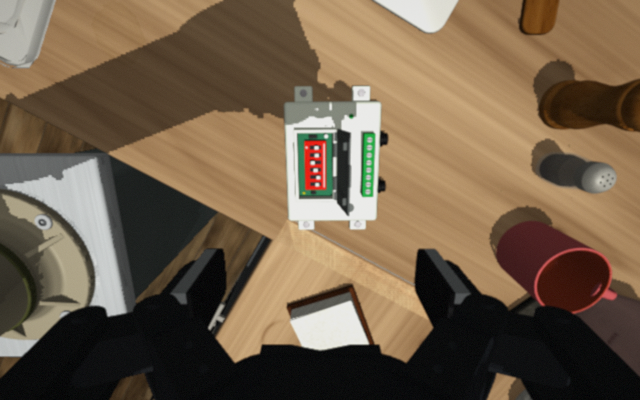

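Run:
```python
from h import *
crop('w1',275,80,395,235,6,'c5')
```

```text
(no output)
```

View pics/c5.png

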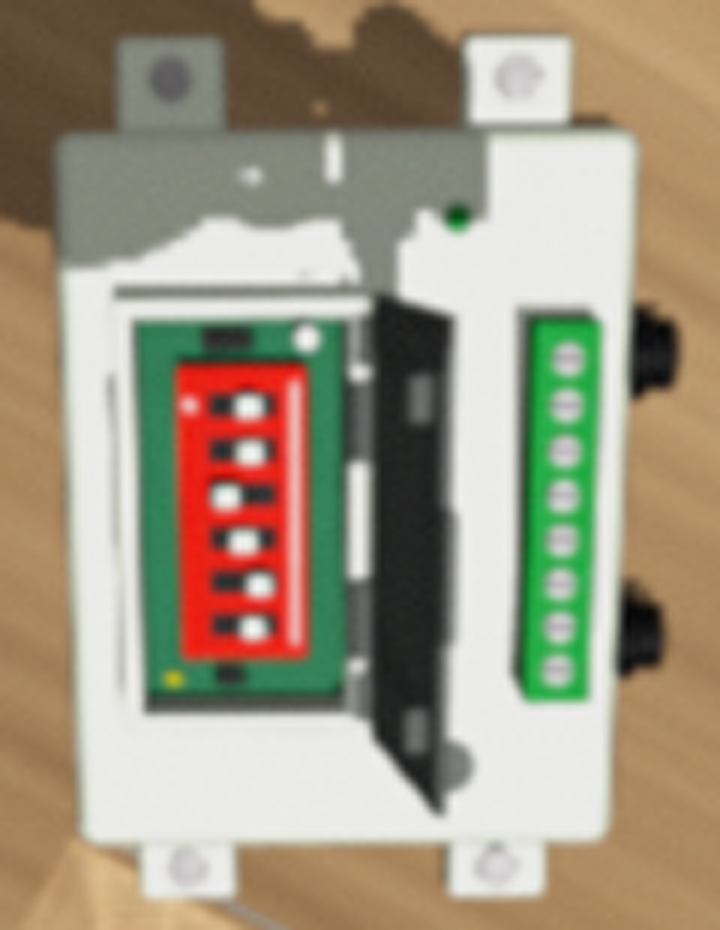

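Request:
{"api": "servo_tool", "payload": {
  "moves": [
    {"xyz":[0.06,0.04,-0.6],"rot":[0,0,0]},
    {"xyz":[0.15,0.1,-1.6],"rot":[0,0,0]},
    {"xyz":[0.3,0.2,-2.7],"rot":[0,0,0]},
    {"xyz":[0.4,0.3,-3.8],"rot":[0,0,0]},
    {"xyz":[0.5,0.4,-4.8],"rot":[0,0,0]},
    {"xyz":[0.6,0.4,-5.4],"rot":[0,0,0]},
    {"xyz":[0.6,0.4,-5.58],"rot":[0,0,0]},
    {"xyz":[0.6,0.4,-5.58],"rot":[0,0,0]},
    {"xyz":[0.6,0.4,-5.58],"rot":[0,0,0]}
  ]
}}

```text
time: 2.82
position: [0.4736, -0.1163, 0.2501]
tool_rot: [-90.0, 0.0, 0.9]
wrist_force: [0.2, -0.2, 0.1]
opening: 0.0852
```

Run:
```python
from h import *
s=snap('wrist','w2'); st=readout.get_state(); print(st['time'],st['position'],st['tool_rot'],st['wrist_force'])
print(proj(s,[.481,-.158,.05]),proj(s,[.481,-.158,.158]))
```

```text
2.875 [ 0.47358113 -0.11646963  0.25020717] [-8.99700495e+01  1.36385787e-02  8.49540277e-01] [ 0.34371294 -0.39794899 -0.12739966]
(np.float64(327.1629346111323), np.float64(207.15918608523992)) (np.float64(329.81602559349574), np.float64(249.45354511039736))
```

View pics/w2.png

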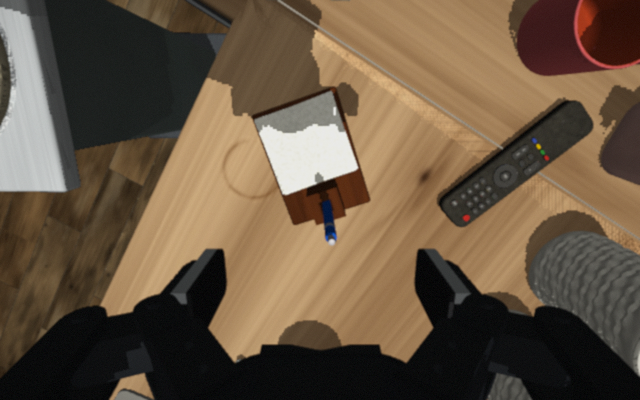

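Run:
```python
from h import *
crop('w2',280,160,380,260,7,'c6')
```

```text
(no output)
```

View pics/c6.png

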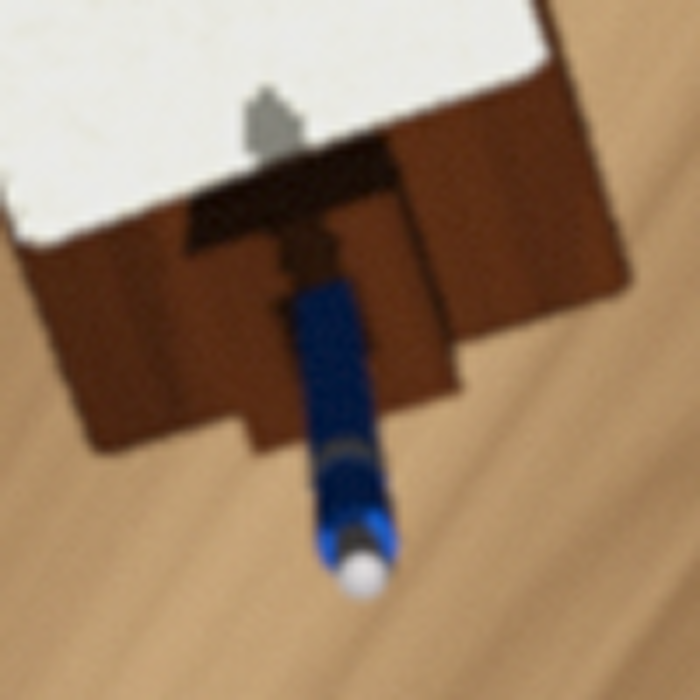

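```bash
cat >> h.py <<'E'
def tri(obs):
    A=np.zeros((3,3));b=np.zeros(3)
    for s,u,v in obs:
        o,d=ray(s,u,v); d=d/np.linalg.norm(d); M=np.eye(3)-np.outer(d,d); A+=M; b+=M@o
    return np.linalg.solve(A,b)
E
python3 - <<'E'
from h import *
t=load('top0');s=load('side0');w=load('w2');w1=load('w1')
o=[(t,423.1,252.3),(s,347.4,258.3),(w,331.7,242.1)]
p=tri(o);print('top of pen',p,[np.subtract(proj(q[0],p),q[1:]).round(1) for q in o])
print(tri(o[:2]),tri(o[::2]),tri(o[1:]))
# socket block top far corners
for a in [(255,452),(460,388)]: print(atz(w,a[0]/7+280,a[1]/7+160,.05))
print('w penbase',atz(w,326.4,203.1,.05))
# bank in w1
c=lambda a:(a[0]/6+275,a[1]/6+80)
P=np.array([atz(w1,*c(a),.0295) for a in [(177,363),(307,367),(307,658),(182,658)]]);print(P.round(4),P.mean(0))
D=np.array([atz(w1,*c(a),.022) for a in [(58,135),(636,135),(607,840),(83,840)]]);print(D.round(4),D.mean(0))
N=[atz(w1,*c(a),.0342) for a in [(249,406),(250,453),(226,496),(243,541),(260,585),(253,628)]];print(np.array(N).round(4))
G=np.array([atz(w1,*c(a),.034) for a in [(535,318),(600,318),(588,698),(525,698)]]);print(G.round(4))
E
```

```text
top of pen [ 0.48192074 -0.15613021  0.1549383 ] [array([-1.6, -0.5]), array([-0. ,  0.4]), array([-0.8,  3.6])]
[ 0.48037319 -0.15783922  0.15933577] [ 0.48341114 -0.16947748  0.11856877] [ 0.48316087 -0.15435482  0.15276834]
[ 0.46915033 -0.17917612  0.05      ]
[ 0.50226752 -0.16755808  0.05      ]
w penbase [ 0.48004266 -0.15321719  0.05      ]
[[0.422  0.1839 0.0295]
 [0.4477 0.1832 0.0295]
 [0.4482 0.1235 0.0295]
 [0.4224 0.1234 0.0295]] [0.43506865 0.1535042  0.0295    ]
[[0.3988 0.2272 0.022 ]
 [0.5117 0.2275 0.022 ]
 [0.5138 0.0808 0.022 ]
 [0.4001 0.0804 0.022 ]] [0.45611912 0.15395457 0.022     ]
[[0.4363 0.1761 0.0342]
 [0.4365 0.1668 0.0342]
 [0.4317 0.1582 0.0342]
 [0.4351 0.1491 0.0342]
 [0.4385 0.14   0.0342]
 [0.4371 0.1311 0.0342]]
[[0.4919 0.1933 0.034 ]
 [0.5045 0.1934 0.034 ]
 [0.506  0.1164 0.034 ]
 [0.493  0.1163 0.034 ]]
```

Request:
{"api": "servo_tool", "payload": {
  "fingers": 0,
  "moves": [
    {"xyz":[0.15,0,-0.5],"rot":[0,0,0]},
    {"xyz":[0.15,0.0,-0.83],"rot":[0,0,0]},
    {"xyz":[0.15,0.3,-0.83],"rot":[0,0,0]},
    {"xyz":[0.15,0.9,-0.83],"rot":[0,0,0]},
    {"xyz":[0.15,1.7,-0.83],"rot":[0,0,0]},
    {"xyz":[0.15,2.4,-0.83],"rot":[0,0,0]},
    {"xyz":[0.15,2.9,-0.83],"rot":[0,0,0]},
    {"xyz":[0.15,3.1,-0.83],"rot":[0,0,0]},
    {"xyz":[0.15,3.1,-0.83],"rot":[0,0,0]},
    {"xyz":[0.15,3.1,-0.83],"rot":[0,0,0]}
  ]
}}

```text
time: 4.12
position: [0.482, -0.1596, 0.0962]
tool_rot: [-90.0, -0.1, 0.7]
wrist_force: [-0.1, -0.6, -0.1]
opening: 0.0854
```

Run:
```python
from h import *
s=snap('wrist','w3'); st=readout.get_state(); print(st['time'],st['position'],st['tool_rot'],st['wrist_force'],st['joint_pos'])
```

```text
4.175 [ 0.48214148 -0.15971967  0.0962672 ] [-90.00627153  -0.10030488   0.69128737] [ 1.06301124 -0.45458772  0.30068496] [-23.45154599  17.69160744  45.204326   108.5082731  -14.52245615
  59.54621188  28.51485623]
```

View pics/w3.png

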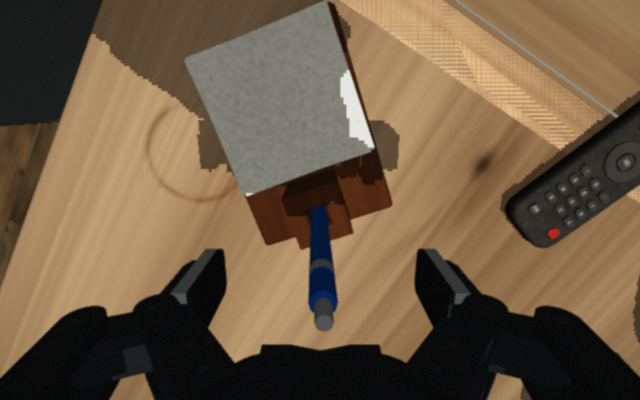

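Request:
{"api": "servo_tool", "payload": {
  "fingers": 255,
  "moves": [
    {"xyz":[0,0,0],"rot":[0,0,0]},
    {"xyz":[0,0,0],"rot":[0,0,0]},
    {"xyz":[0,0,0],"rot":[0,0,0]},
    {"xyz":[0,0,0],"rot":[0,0,0]},
    {"xyz":[0,0,0],"rot":[0,0,0]},
    {"xyz":[0,0,0],"rot":[0,0,0]},
    {"xyz":[0,0,0],"rot":[0,0,0]},
    {"xyz":[0,0,0],"rot":[0,0,0]}
  ]
}}

```text
time: 5.18
position: [0.4814, -0.1598, 0.0953]
tool_rot: [-90.0, 0.0, 0.7]
wrist_force: [-0.4, -0.6, 2.0]
opening: 0.0085
```

Run:
```python
from h import *
s=snap('wrist','w4'); st=readout.get_state(); print(st['time'],st['position'],st['tool_rot'],st['wrist_force'],st['opening'])
crop('w4',250,150,400,350,4,'c7'); snap('side','s4'); crop('s4',265,200,425,340,5,'c8')
```

```text
5.225 [ 0.4813644  -0.15976702  0.09531268] [-9.00018616e+01  2.87633294e-03  6.75664613e-01] [ 0.10798056 -0.83869938  1.28456143] 0.008178655804607235
```

View pics/c7.png

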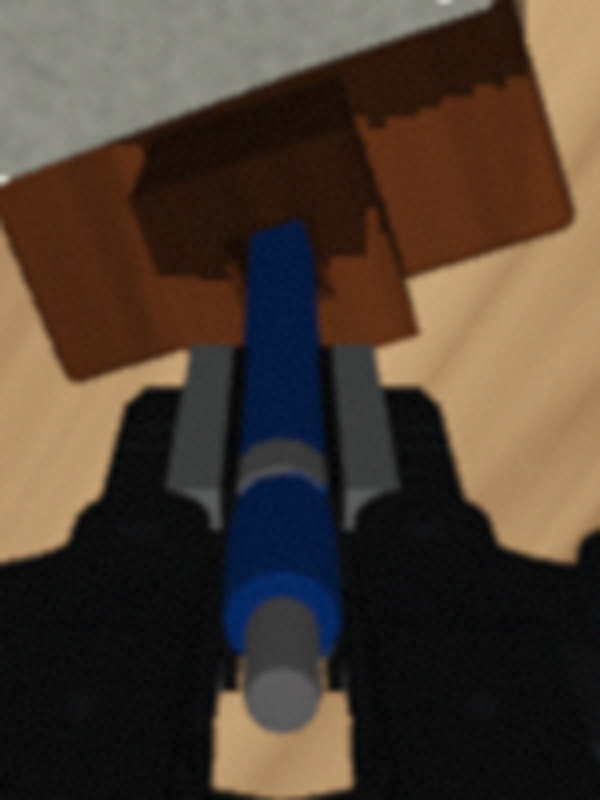

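View pics/c8.png

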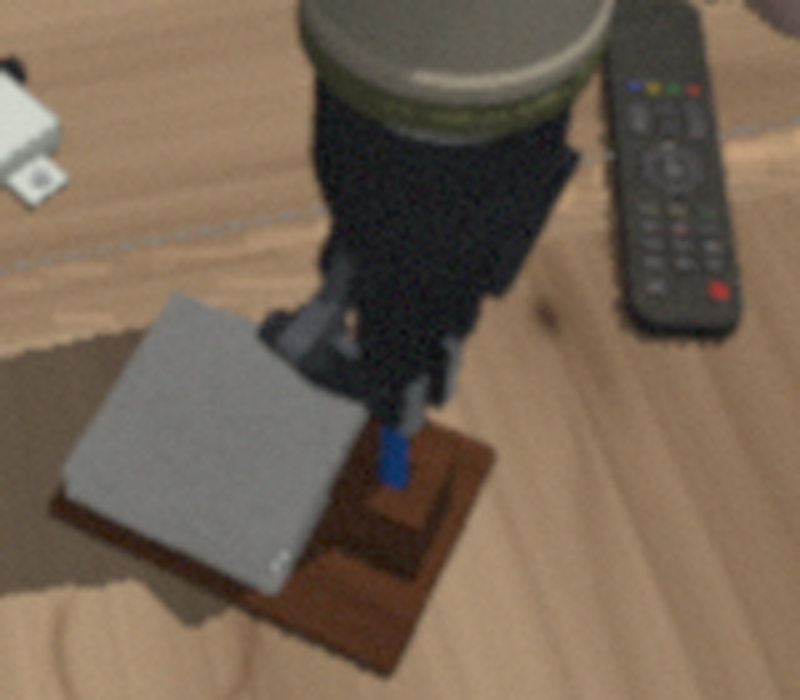

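Request:
{"api": "servo_tool", "payload": {
  "moves": [
    {"xyz":[0,-0.2,0],"rot":[0,0,0]},
    {"xyz":[0,-0.6,0],"rot":[0,0,0]},
    {"xyz":[0,-1.2,0],"rot":[0,0,0]},
    {"xyz":[0,-1.7,0],"rot":[0,0,0]},
    {"xyz":[0,-2.0,0],"rot":[0,0,0]},
    {"xyz":[0,-2.0,0],"rot":[0,0,0]}
  ]
}}

```text
time: 6.02
position: [0.4819, -0.1598, 0.1962]
tool_rot: [-90.0, -0.1, 0.7]
wrist_force: [0.5, -1.6, 0.1]
opening: 0.0082
```

Run:
```python
from h import *
s=snap('wrist','w5'); st=readout.get_state(); print(st['time'],st['position'],st['tool_rot'],st['wrist_force'],st['opening'])
crop('w5',250,150,400,350,4,'c9'); print(proj(s,st['position']+[0,0,-.081]))
```

```text
6.075 [ 0.48141321 -0.15959868  0.19520374] [-8.99874963e+01 -1.84477174e-02  6.94761846e-01] [ 0.35914742  0.43716801 -1.65262175] 0.00821420399729143
(np.float64(320.4617880878756), np.float64(203.28192901058705))
```

View pics/c9.png

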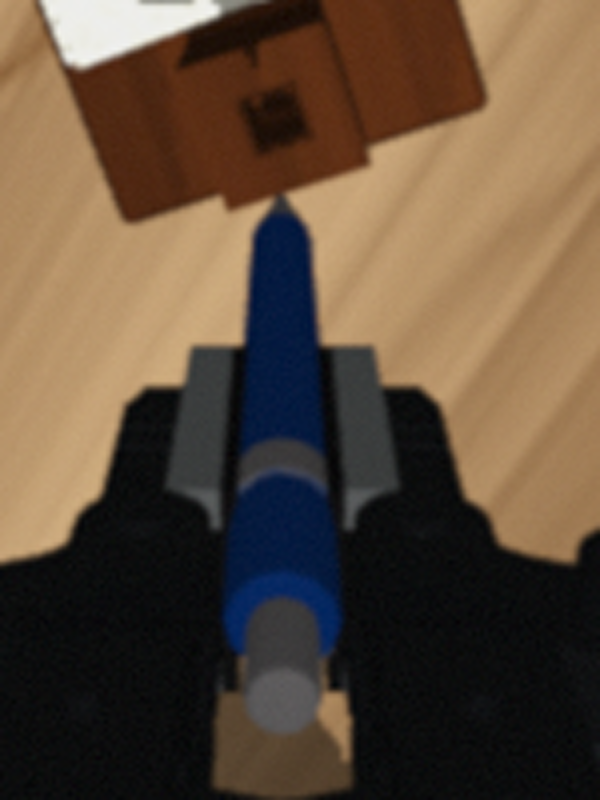

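Run:
```python
from h import *
rel([.4255,.152,.195],[-90,0,.7])
rel([.4255,.152,.140],[-90,0,.7])
```

```text
xyz [-1.043e+00  5.000e-03  6.245e+00] rot [-0.002 -0.001  0.002]
xyz [-1.043  1.105  6.245] rot [-0.002 -0.001  0.002]
```

Request:
{"api": "servo_tool", "payload": {
  "moves": [
    {"xyz":[-0.1,0,0.6],"rot":[0,0,0]},
    {"xyz":[-0.3,0,1.7],"rot":[0,0,0]},
    {"xyz":[-0.5,0,2.9],"rot":[0,0,0]},
    {"xyz":[-0.7,0,4.1],"rot":[0,0,0]},
    {"xyz":[-0.9,0,5.3],"rot":[0,0,0]},
    {"xyz":[-1.04,0,6.0],"rot":[0,0,0]},
    {"xyz":[-1.04,0.3,6.24],"rot":[0,0,0]},
    {"xyz":[-1.04,0.8,6.24],"rot":[0,0,0]},
    {"xyz":[-1.04,1.1,6.24],"rot":[0,0,0]},
    {"xyz":[-1.04,1.1,6.24],"rot":[0,0,0]},
    {"xyz":[-1.04,1.1,6.24],"rot":[0,0,0]}
  ]
}}

```text
time: 7.45
position: [0.4262, 0.1512, 0.1407]
tool_rot: [-90.0, -0.0, 0.6]
wrist_force: [0.3, -0.2, 0.6]
opening: 0.0085
```

Run:
```python
from h import *
s=snap('wrist','w6'); st=readout.get_state(); print(st['time'],st['position'],st['tool_rot'],st['wrist_force'],st['opening'])
crop('w6',240,60,420,330,3,'c10');crop('w6',260,110,390,235,6,'c11'); snap('top','t6');snap('side','s6'); crop('s6',180,150,300,270,6,'c12')
```

```text
7.5 [0.42630728 0.15142833 0.14095666] [-8.99716592e+01 -5.33807093e-02  6.29918801e-01] [-0.2538314   0.01188894 -0.24625698] 0.00822128203956632
```

View pics/w6.png

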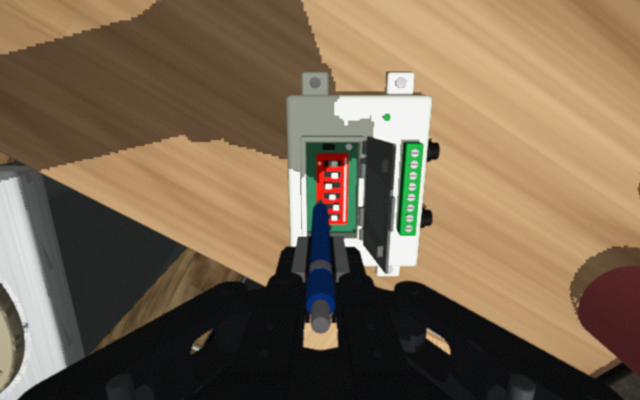

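View pics/c11.png

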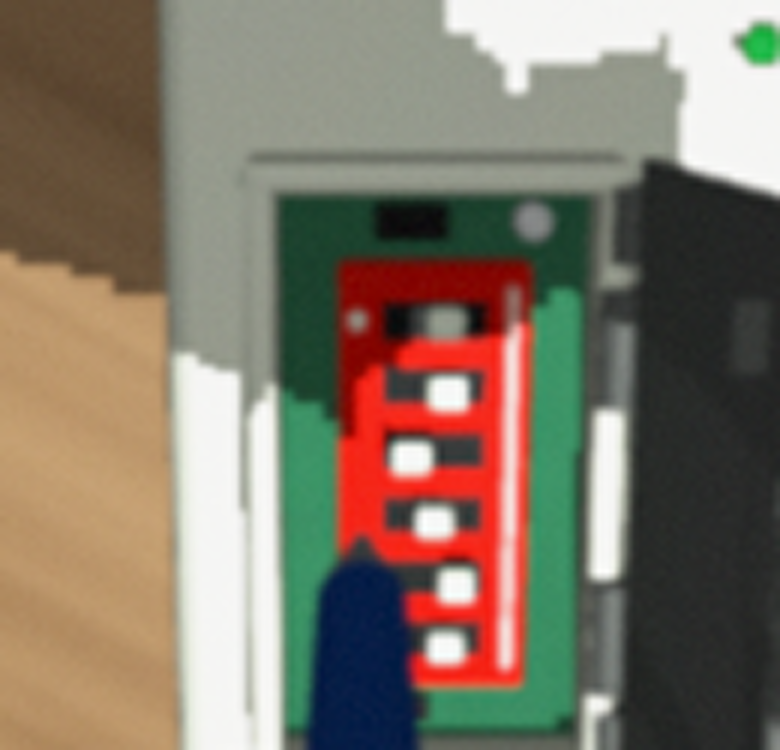

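View pics/c12.png

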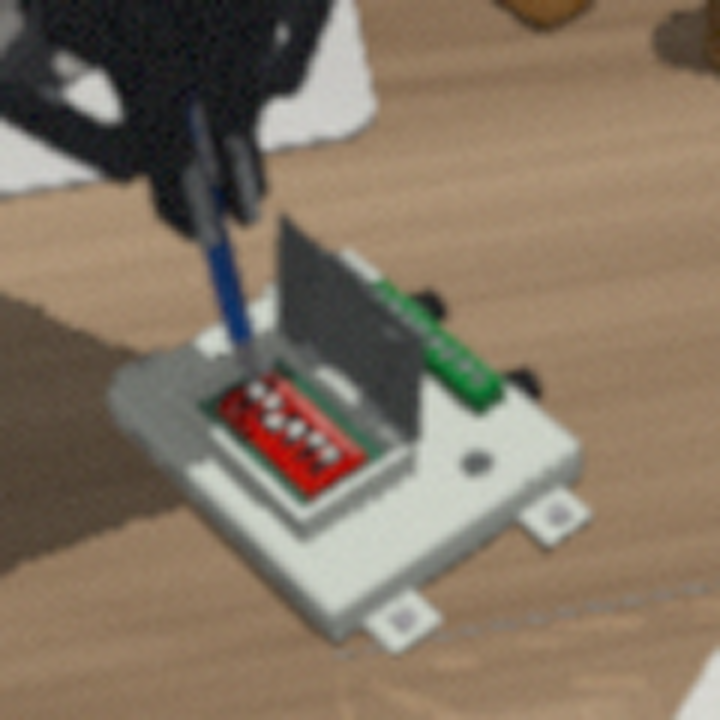

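Run:
```python
from h import *
w=load('w6'); w5=load('w5')
from numpy import array as A
P6=A([0.42630728,0.15142833,0.14095666]);P5=A([0.4814,-0.1597,0.1954])
print('tip rel', atz(w,320.3,199.7,P6[2]-.0813)-P6, atz(w5,320.25,198.5,P5[2]-.0813)-P5)
c=lambda a:(a[0]/6+260,a[1]/6+110)
B=np.array([atz(w,*c(a),.0295) for a in [(340,260),(534,263),(522,687)]]);print(B.round(4),'diag mid',(B[1]+np.array(B[2])-0).round(4)/2)
N=[atz(w,*c(a),.0342) for a in [(446,322),(450,393),(411,458),(434,521),(457,586),(446,647)]];print(np.array(N).round(4))
s=load('s6'); print('side tip ray at z', atz(s,262/6+180,372/6+150,P6[2]-.0813))
print(P6)
# socket hole check from w5
print('hole', atz(w5,276/4+250,120/4+150,.05))
```

```text
tip rel [-0.00095688  0.00302176 -0.0813    ] [-0.00018637  0.00374199 -0.0813    ]
[[0.4221 0.1837 0.0295]
 [0.4479 0.1836 0.0295]
 [0.4483 0.1235 0.0295]] diag mid [0.4481  0.15355 0.0295 ]
[[0.4362 0.1764 0.0342]
 [0.4369 0.1669 0.0342]
 [0.4319 0.158  0.0342]
 [0.4352 0.1492 0.0342]
 [0.4385 0.14   0.0342]
 [0.4372 0.1311 0.0342]]
side tip ray at z [0.43221604 0.15786115 0.05965666]
[0.42630728 0.15142833 0.14095666]
hole [ 0.48015803 -0.15741776  0.05      ]
```

Request:
{"api": "servo_tool", "payload": {
  "moves": [
    {"xyz":[-0.01,0,0.43],"rot":[0,0,0]},
    {"xyz":[-0.01,0.2,0.43],"rot":[0,0,0]},
    {"xyz":[-0.01,0.4,0.43],"rot":[0,0,0]},
    {"xyz":[-0.01,0.56,0.43],"rot":[0,0,0]},
    {"xyz":[-0.01,0.56,0.43],"rot":[0,0,0]},
    {"xyz":[0.06,0.56,0.43],"rot":[0,0,0]},
    {"xyz":[0.13,0.56,0.43],"rot":[0,0,0]},
    {"xyz":[0.2,0.56,0.43],"rot":[0,0,0]},
    {"xyz":[0.2,0.56,0.43],"rot":[0,0,0]},
    {"xyz":[0.2,0.56,0.43],"rot":[0,0,0]}
  ]
}}

```text
time: 8.85
position: [0.4355, 0.1732, 0.1123]
tool_rot: [-90.0, -0.0, 0.7]
wrist_force: [-0.4, -0.9, -0.3]
opening: 0.0083
```

Run:
```python
from h import *
s=snap('wrist','w7'); st=readout.get_state(); print(st['time'],st['position'],st['tool_rot'],st['wrist_force'],st['opening'])
crop('w7',260,110,390,235,6,'c13'); snap('side','s7'); crop('s7',180,160,290,270,6,'c14')
```

```text
8.9 [0.43544836 0.17323624 0.11228835] [-9.00015858e+01 -2.65673738e-03  6.78179219e-01] [-1.06130334  0.06089929 -0.53456381] 0.008533346703058216
```

View pics/c13.png

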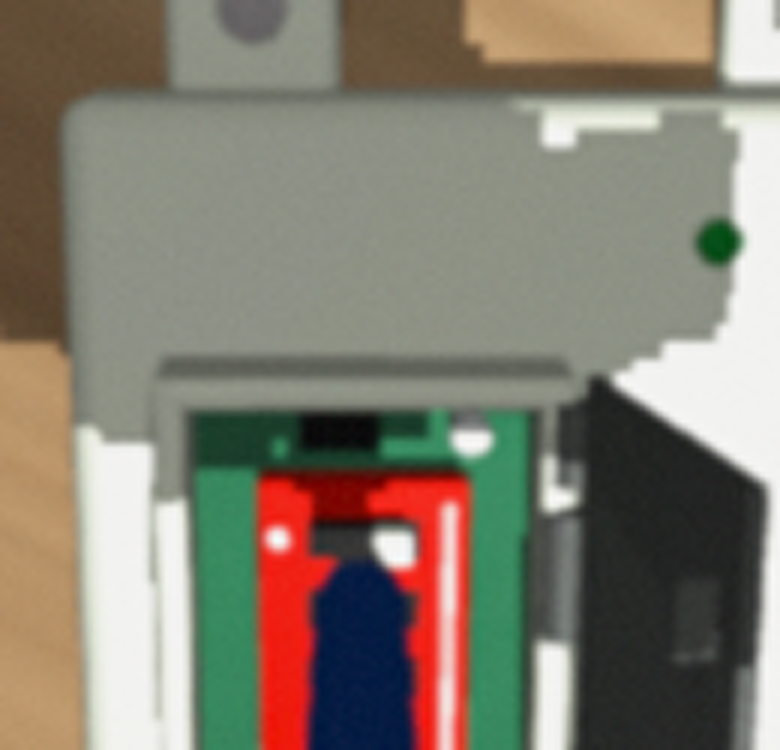

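View pics/c14.png

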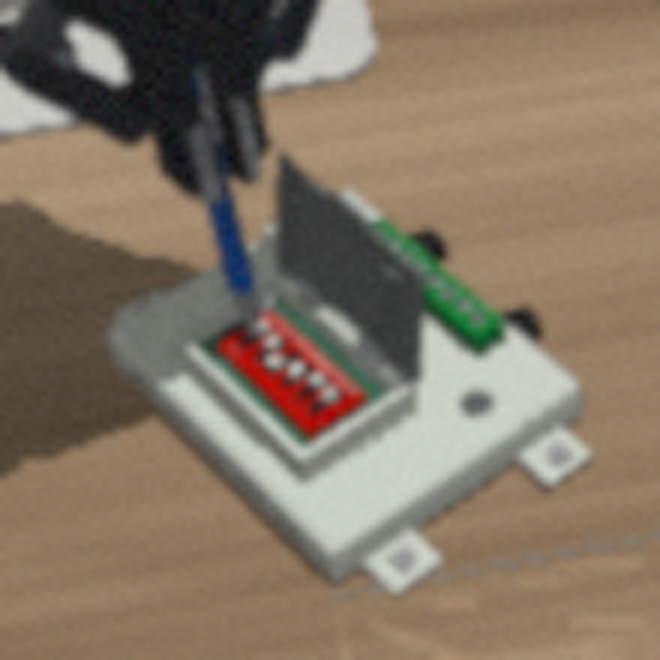

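Request:
{"api": "servo_tool", "payload": {
  "moves": [
    {"xyz":[0.02,0,0],"rot":[0,0,0]},
    {"xyz":[-0.12,0,0],"rot":[0,0,0]},
    {"xyz":[-0.22,0,0],"rot":[0,0,0]},
    {"xyz":[-0.22,0,-0.15],"rot":[0,0,0]},
    {"xyz":[-0.22,0,-0.36],"rot":[0,0,0]},
    {"xyz":[-0.22,0,-0.36],"rot":[0,0,0]},
    {"xyz":[-0.14,0,-0.36],"rot":[0,0,0]},
    {"xyz":[-0.07,0,-0.36],"rot":[0,0,0]},
    {"xyz":[0.0,0,-0.36],"rot":[0,0,0]},
    {"xyz":[0.02,0,-0.36],"rot":[0,0,0]},
    {"xyz":[0.02,0,-0.36],"rot":[0,0,0]}
  ]
}}

```text
time: 10.32
position: [0.4364, 0.1553, 0.1121]
tool_rot: [-90.0, 0.0, 0.7]
wrist_force: [-1.9, -0.8, 1.6]
opening: 0.0082
```

Request:
{"api": "servo_tool", "payload": {
  "moves": [
    {"xyz":[-0.14,0,0],"rot":[0,0,0]},
    {"xyz":[-0.24,0,0],"rot":[0,0,0]},
    {"xyz":[-0.24,0,-0.18],"rot":[0,0,0]},
    {"xyz":[-0.24,0,-0.18],"rot":[0,0,0]},
    {"xyz":[-0.16,0,-0.18],"rot":[0,0,0]},
    {"xyz":[-0.09,0,-0.18],"rot":[0,0,0]},
    {"xyz":[-0.02,0,-0.18],"rot":[0,0,0]},
    {"xyz":[0.0,0,-0.18],"rot":[0,0,0]},
    {"xyz":[0.0,0,-0.18],"rot":[0,0,0]},
    {"xyz":[-0.1,0,-0.18],"rot":[0,0,0]},
    {"xyz":[-0.2,-0.1,-0.18],"rot":[0,0,0]},
    {"xyz":[-0.2,-0.4,-0.18],"rot":[0,0,0]}
  ]
}}

```text
time: 11.82
position: [0.426, 0.146, 0.1326]
tool_rot: [-90.0, 0.1, 0.7]
wrist_force: [0.2, -0.6, -0.9]
opening: 0.0084
```

Run:
```python
from h import *
s=snap('wrist','w8'); st=readout.get_state(); print(st['time'],st['position'],st['tool_rot'],st['wrist_force'],st['opening'])
crop('w8',260,110,390,235,6,'c15')
```

```text
11.875 [0.42771273 0.14648268 0.13511875] [-89.91665909  -0.13954754   0.66982575] [0.72994455 0.76940785 2.09187243] 0.008095804991843276
```

View pics/c15.png

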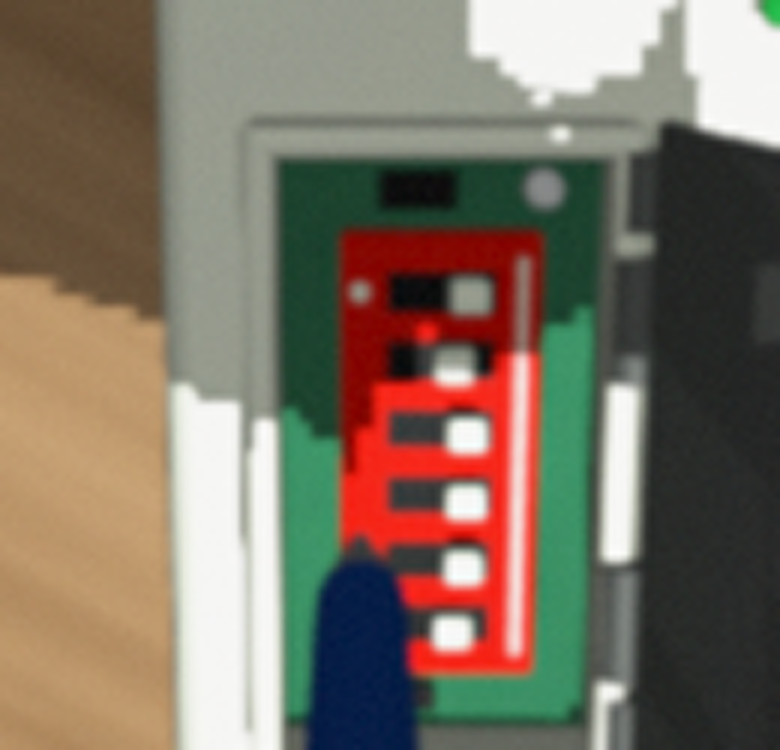

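Request:
{"api": "servo_tool", "payload": {
  "moves": [
    {"xyz":[0.2,0,0.2],"rot":[0,0,0]},
    {"xyz":[0.41,0,0.36],"rot":[0,0,0]},
    {"xyz":[0.41,0.2,0.36],"rot":[0,0,0]},
    {"xyz":[0.41,0.4,0.36],"rot":[0,0,0]},
    {"xyz":[0.41,0.4,0.36],"rot":[0,0,0]},
    {"xyz":[0.33,0.4,0.36],"rot":[0,0,0]},
    {"xyz":[0.25,0.4,0.36],"rot":[0,0,0]},
    {"xyz":[0.18,0.4,0.36],"rot":[0,0,0]},
    {"xyz":[0.16,0.4,0.36],"rot":[0,0,0]},
    {"xyz":[0.16,0.4,0.36],"rot":[0,0,0]},
    {"xyz":[0.28,0.4,0.36],"rot":[0,0,0]},
    {"xyz":[0.4,0.4,0.36],"rot":[0,0,0]}
  ]
}}

```text
time: 13.38
position: [0.4466, 0.1645, 0.1122]
tool_rot: [-90.0, 0.1, 0.7]
wrist_force: [-0.1, 0.0, -0.3]
opening: 0.0084
```

Run:
```python
from h import *
s=snap('wrist','w9'); st=readout.get_state(); print(st['time'],st['position'],st['tool_rot'],st['wrist_force'],st['opening'])
crop('w9',260,110,390,235,6,'c16')
```

```text
13.425 [0.44737244 0.16449954 0.11226764] [-9.00047845e+01  5.50491675e-03  6.78701954e-01] [0.52699854 0.13981246 0.51611318] 0.008591926642763061
```

View pics/c16.png

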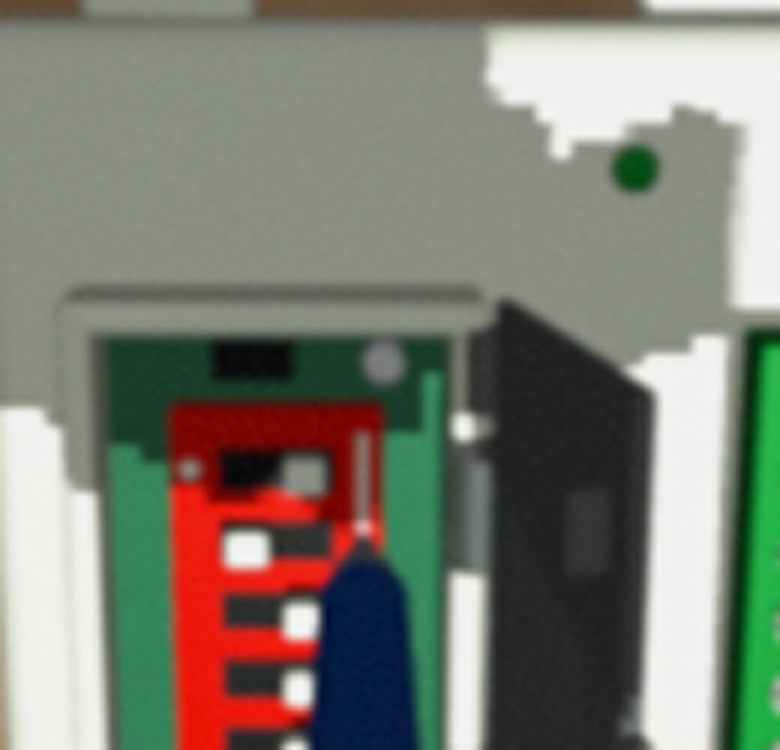

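Request:
{"api": "servo_tool", "payload": {
  "moves": [
    {"xyz":[0,0,-0.27],"rot":[0,0,0]},
    {"xyz":[0,0,-0.54],"rot":[0,0,0]},
    {"xyz":[0,0,-0.54],"rot":[0,0,0]},
    {"xyz":[-0.08,0,-0.54],"rot":[0,0,0]},
    {"xyz":[-0.16,0,-0.54],"rot":[0,0,0]},
    {"xyz":[-0.24,0,-0.54],"rot":[0,0,0]},
    {"xyz":[-0.24,0,-0.54],"rot":[0,0,0]},
    {"xyz":[-0.1,0,-0.54],"rot":[0,0,0]},
    {"xyz":[0,0,-0.54],"rot":[0,0,0]},
    {"xyz":[0,0,-0.72],"rot":[0,0,0]},
    {"xyz":[0,0,-0.72],"rot":[0,0,0]}
  ]
}}

```text
time: 14.8
position: [0.4468, 0.1272, 0.1121]
tool_rot: [-90.0, 0.0, 0.6]
wrist_force: [-0.2, 0.3, -0.2]
opening: 0.0084
```

Request:
{"api": "servo_tool", "payload": {
  "moves": [
    {"xyz":[-0.08,0,0],"rot":[0,0,0]},
    {"xyz":[-0.16,0,0],"rot":[0,0,0]},
    {"xyz":[-0.24,0,0],"rot":[0,0,0]},
    {"xyz":[-0.24,0,0],"rot":[0,0,0]},
    {"xyz":[-0.15,0,0],"rot":[0,0,0]},
    {"xyz":[-0.1,-0.2,0],"rot":[0,0,0]},
    {"xyz":[-0.1,-0.7,-0.3],"rot":[0,0,0]},
    {"xyz":[-0.1,-1.3,-0.5],"rot":[0,0,0]},
    {"xyz":[-0.1,-1.3,-0.5],"rot":[0,0,0]},
    {"xyz":[-0.1,-1.3,-0.5],"rot":[0,0,0]}
  ]
}}

```text
time: 16.05
position: [0.4421, 0.1036, 0.1772]
tool_rot: [-90.0, 0.0, 0.7]
wrist_force: [-0.8, -1.1, -1.1]
opening: 0.0086
```

Run:
```python
from h import *
s=snap('wrist','w10'); st=readout.get_state(); print(st['time'],st['position'],st['tool_rot'],st['wrist_force'],st['opening'])
crop('w10',260,60,420,235,5,'c17'); t=snap('top','t10'); crop('t10',220,200,330,300,7,'c18')
```

```text
16.1 [0.44176766 0.10357852 0.17675413] [-9.00164158e+01  6.90758779e-02  7.05030104e-01] [ 0.57286055 -0.14137424 -0.0642943 ] 0.008640704152731389
```

View pics/c17.png

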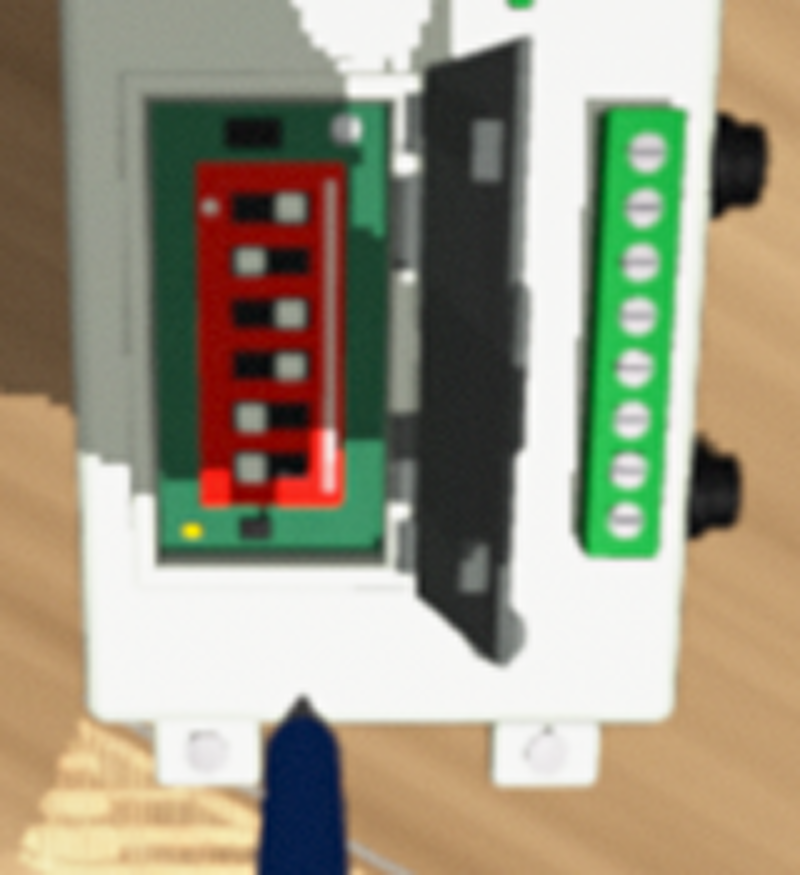

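View pics/c18.png

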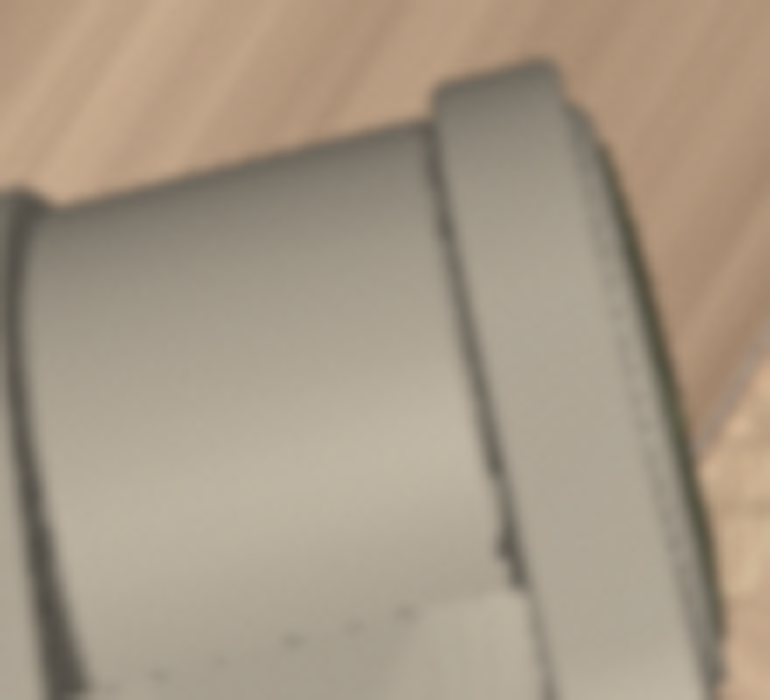

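Request:
{"api": "servo_tool", "payload": {
  "moves": [
    {"xyz":[0.3,-0.2,0],"rot":[0,0,0]},
    {"xyz":[0.8,-0.3,0.1],"rot":[0,0,0]},
    {"xyz":[1.14,-0.3,0.4],"rot":[0,0,0]},
    {"xyz":[1.14,-0.3,0.89],"rot":[0,0,0]},
    {"xyz":[1.14,0.0,0.89],"rot":[0,0,0]},
    {"xyz":[1.14,0.4,0.89],"rot":[0,0,0]},
    {"xyz":[1.14,0.7,0.89],"rot":[0,0,0]},
    {"xyz":[1.14,0.7,0.89],"rot":[0,0,0]},
    {"xyz":[1.14,0.7,0.89],"rot":[0,0,0]}
  ]
}}

```text
time: 17.27
position: [0.4989, 0.1483, 0.1426]
tool_rot: [-90.0, -0.0, 0.7]
wrist_force: [-0.8, -0.9, -0.7]
opening: 0.0082
```

Run:
```python
from h import *
s=snap('wrist','w11'); st=readout.get_state(); print(st['time'],st['position'],st['tool_rot'],st['wrist_force'],st['opening'])
crop('w11',200,60,420,260,4,'c19'); s=snap('side','s11'); crop('s11',180,130,320,260,5,'c20')
```

```text
17.325 [0.49917463 0.1484261  0.14291432] [-8.99795364e+01 -5.06575761e-02  6.63451095e-01] [ 0.40011953 -0.14209365  0.32132848] 0.008355583663211057
```

View pics/c19.png

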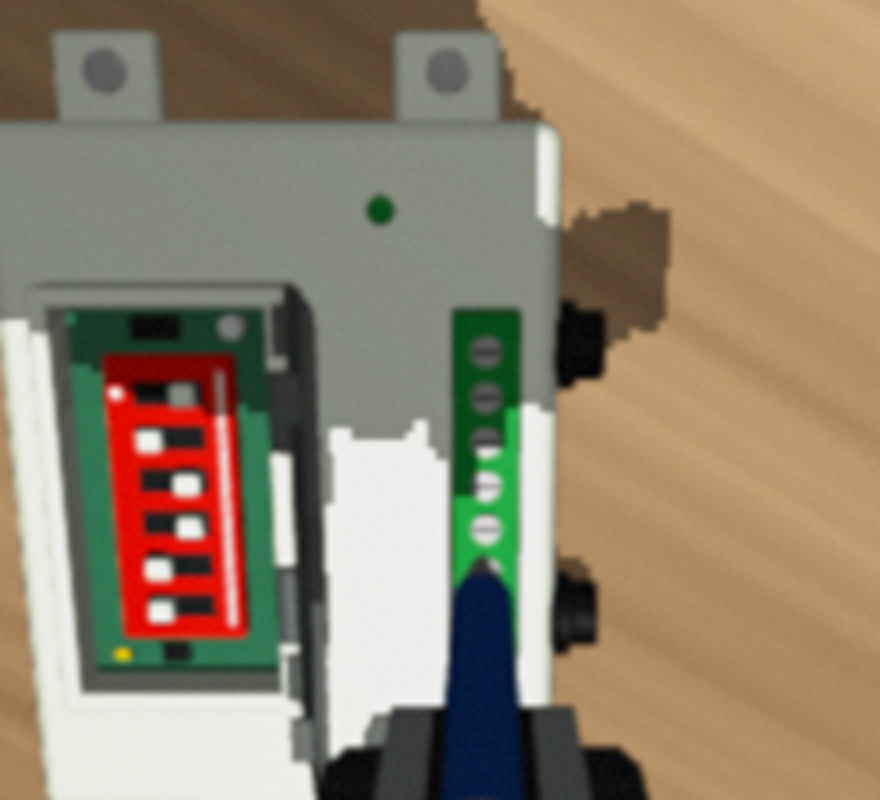

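View pics/c20.png

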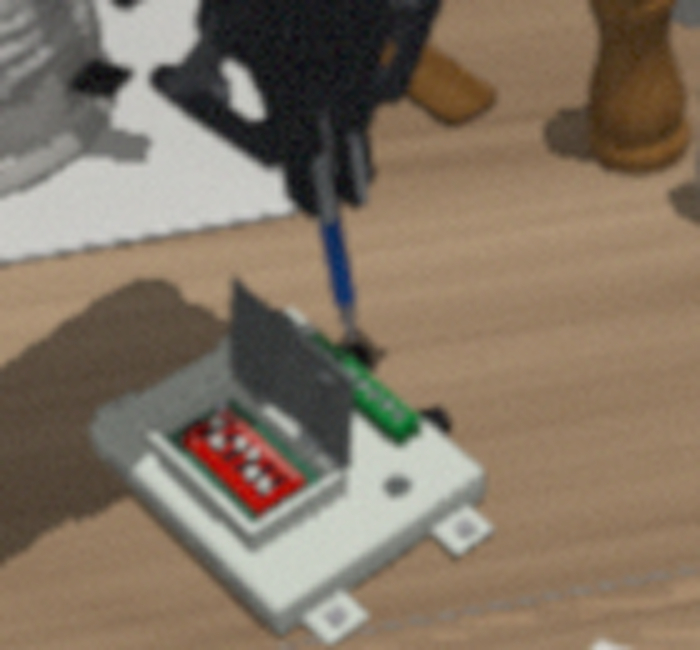

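Request:
{"api": "servo_tool", "payload": {
  "moves": [
    {"xyz":[-0.15,0,0],"rot":[0,0,0]},
    {"xyz":[-0.3,0,0],"rot":[0,0,0]},
    {"xyz":[-0.42,0,0],"rot":[0,0,0]},
    {"xyz":[-0.54,0,0],"rot":[0,0,0]},
    {"xyz":[-0.66,0,0],"rot":[0,0,0]},
    {"xyz":[-0.78,0,0],"rot":[0,0,0]},
    {"xyz":[-0.9,0,0],"rot":[0,0,0]},
    {"xyz":[-1.02,0,0],"rot":[0,0,0]},
    {"xyz":[-1.14,0,0],"rot":[0,0,0]},
    {"xyz":[-1.24,0,0],"rot":[0,0,0]},
    {"xyz":[-1.24,0,0],"rot":[0,0,0]}
  ]
}}

```text
time: 18.75
position: [0.4363, 0.1478, 0.1423]
tool_rot: [-90.0, 0.0, 0.7]
wrist_force: [0.6, 0.6, -0.6]
opening: 0.0083
```

Run:
```python
from h import *
s=snap('wrist','w12'); st=readout.get_state(); print(st['time'],st['position'],st['tool_rot'],st['wrist_force'],st['opening'])
crop('w12',200,60,420,260,4,'c21'); s=snap('side','s12'); crop('s12',180,130,320,260,5,'c22')
```

```text
18.8 [0.43649396 0.14783145 0.14227626] [-8.99929595e+01  1.82775763e-02  6.94144136e-01] [-0.21394955 -0.41486124  0.25351633] 0.008736000244665405
```

View pics/c21.png

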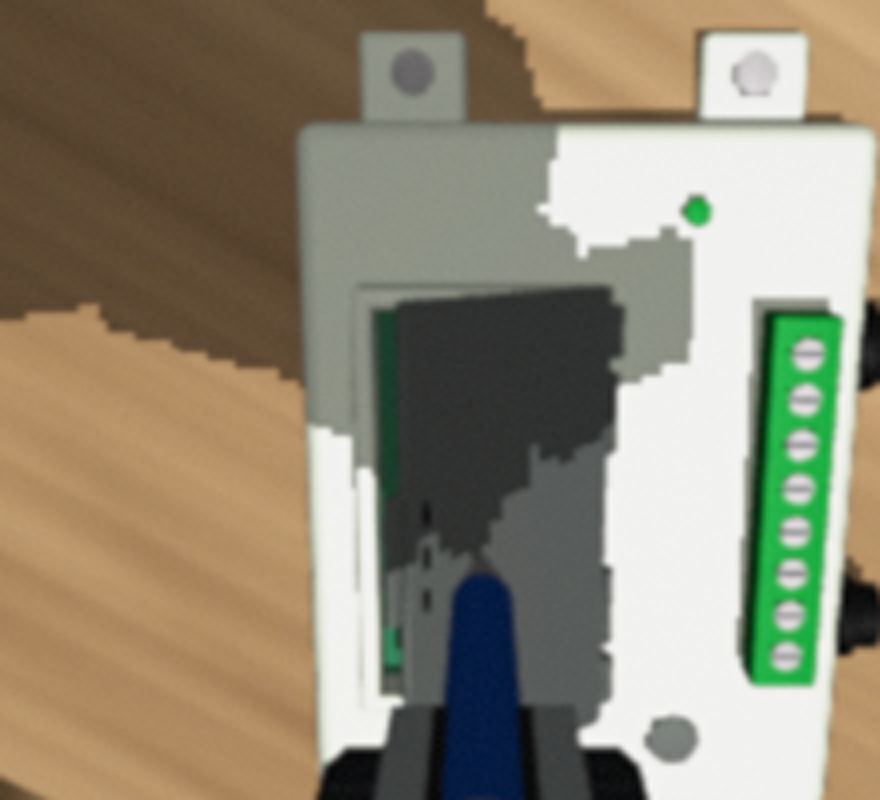

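View pics/c22.png

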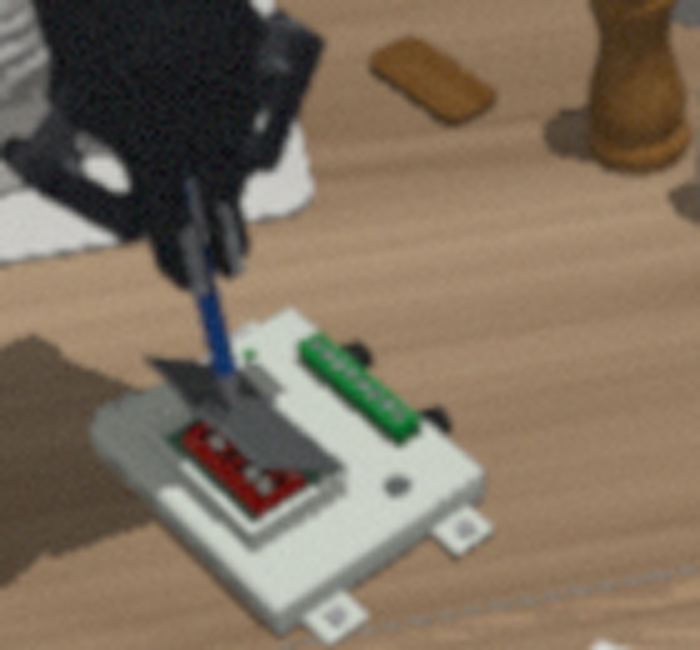

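Request:
{"api": "servo_tool", "payload": {
  "moves": [
    {"xyz":[-0.06,0.08,0],"rot":[0,0,0]},
    {"xyz":[-0.14,0.17,0],"rot":[0,0,0]},
    {"xyz":[-0.22,0.26,0],"rot":[0,0,0]},
    {"xyz":[-0.3,0.34,0],"rot":[0,0,0]},
    {"xyz":[-0.36,0.42,0],"rot":[0,0,0]},
    {"xyz":[-0.36,0.48,0],"rot":[0,0,0]},
    {"xyz":[-0.36,0.48,0],"rot":[0,0,0]},
    {"xyz":[-0.36,0.48,0],"rot":[0,0,0]}
  ]
}}

```text
time: 19.85
position: [0.4189, 0.1478, 0.1188]
tool_rot: [-90.0, -0.0, 0.7]
wrist_force: [-2.6, -0.2, 8.1]
opening: 0.0085
```

Run:
```python
from h import *
s=snap('wrist','w13'); st=readout.get_state(); print(st['time'],st['position'],st['tool_rot'],st['wrist_force'],st['opening'])
crop('w13',200,60,420,260,4,'c23'); s=snap('side','s13'); crop('s13',180,130,320,260,5,'c24')
```

```text
19.9 [0.41887305 0.14780206 0.11879578] [-8.99654413e+01 -2.36359521e-03  6.84444685e-01] [-2.64576264 -0.29127276  7.46992272] 0.008400693445400845
```

View pics/c23.png

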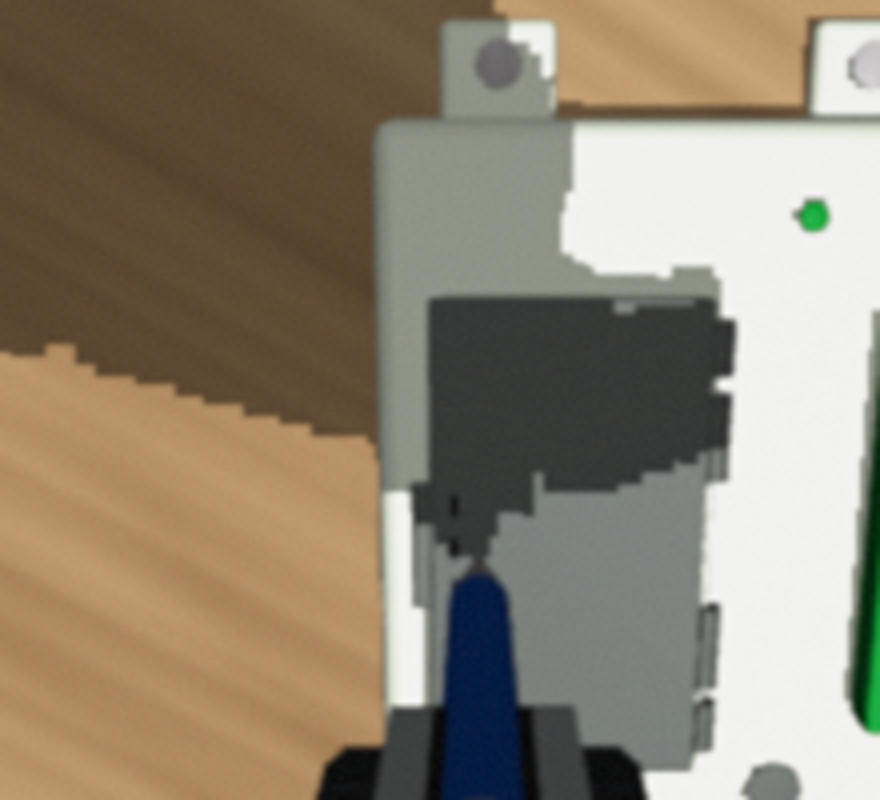

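View pics/c24.png

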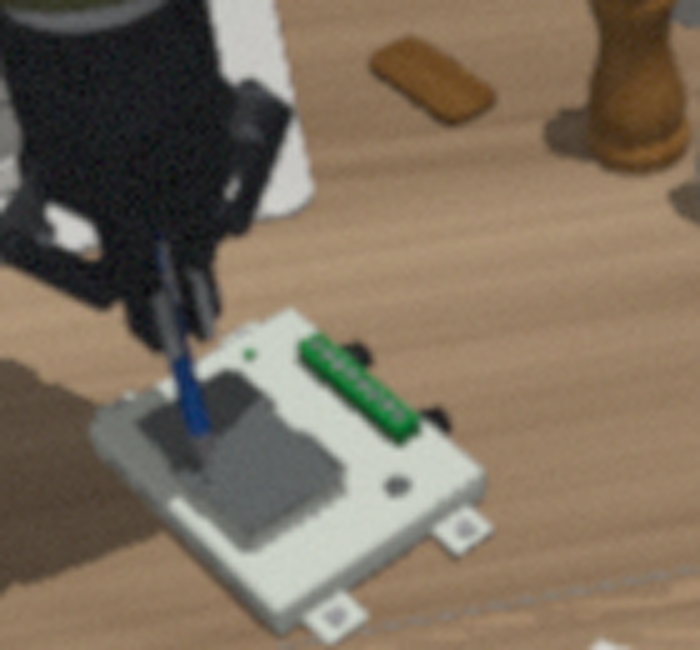

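Request:
{"api": "servo_tool", "payload": {
  "moves": [
    {"xyz":[0,-0.2,0],"rot":[0,0,0]},
    {"xyz":[0,-0.8,0],"rot":[0,0,0]},
    {"xyz":[0,-1.4,0],"rot":[0,0,0]},
    {"xyz":[0,-1.6,0],"rot":[0,0,0]},
    {"xyz":[0,-1.6,0],"rot":[0,0,0]},
    {"xyz":[0,-1.6,0],"rot":[0,0,0]}
  ]
}}

```text
time: 20.7
position: [0.4181, 0.1473, 0.1972]
tool_rot: [-90.1, 0.1, 0.7]
wrist_force: [0.6, -0.8, -0.4]
opening: 0.0084
```

Run:
```python
from h import *
s=snap('wrist','w14'); st=readout.get_state(); print(st['time'],st['position'],st['tool_rot'],st['wrist_force'],st['opening'])
crop('w14',220,120,420,350,3,'c25'); rel([.4814,-.1598,.1965],[-90,0,.68])
```

```text
20.75 [0.41811783 0.14727359 0.19714958] [-90.06310622   0.09752031   0.67797602] [-1.05154409  0.39359389 -0.73198796] 0.00840603885377633
xyz [ 1.193  0.018 -6.156] rot [ 0.008 -0.    -0.012]
```

View pics/c25.png

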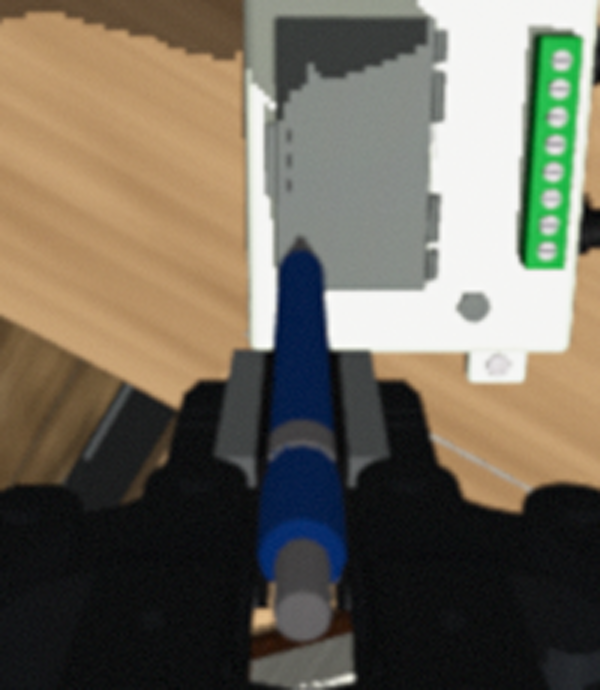

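Request:
{"api": "servo_tool", "payload": {
  "moves": [
    {"xyz":[0.1,0,-0.6],"rot":[0,0,0]},
    {"xyz":[0.3,0,-1.7],"rot":[0,0,0]},
    {"xyz":[0.55,0,-2.9],"rot":[0,0,0]},
    {"xyz":[0.8,0,-4.1],"rot":[0,0,0]},
    {"xyz":[1.0,0,-5.2],"rot":[0,0,0]},
    {"xyz":[1.18,0,-5.9],"rot":[0,0,0]},
    {"xyz":[1.19,0,-6.15],"rot":[0,0,0]},
    {"xyz":[1.19,0,-6.15],"rot":[0,0,0]},
    {"xyz":[1.19,0,-6.15],"rot":[0,0,0]},
    {"xyz":[1.19,0,-6.15],"rot":[0,0,0]}
  ]
}}

```text
time: 22.0
position: [0.482, -0.1577, 0.1982]
tool_rot: [-90.0, 0.0, 0.8]
wrist_force: [0.1, 0.4, 0.1]
opening: 0.0081
```

Run:
```python
from h import *
s=snap('wrist','w15'); st=readout.get_state(); print(st['time'],st['position'],st['tool_rot'],st['wrist_force'],st['opening'])
crop('w15',250,150,400,350,4,'c26'); rel([.4814,-.1598,.0953],[-90,0,.68])
```

```text
22.05 [ 0.48202458 -0.15793035  0.19828119] [-8.99628811e+01 -4.61840686e-03  7.94034901e-01] [-0.90258383  1.0152733  -1.01465463] 0.008520502219580036
xyz [-0.013  2.06  -0.039] rot [-0.005  0.014  0.001]
```

View pics/c26.png

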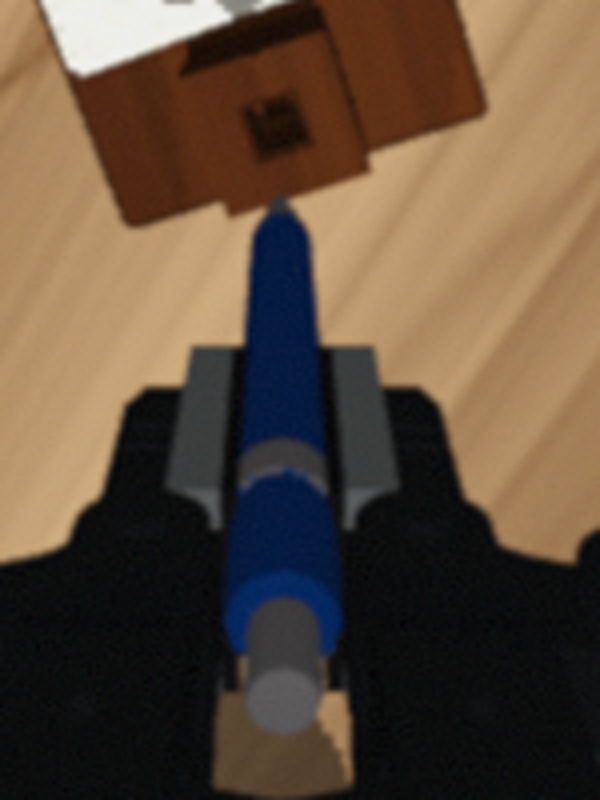

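Request:
{"api": "servo_tool", "payload": {
  "moves": [
    {"xyz":[-0.013,0.3,-0.04],"rot":[0,0.014,0]},
    {"xyz":[-0.013,0.7,-0.04],"rot":[0,0.014,0]},
    {"xyz":[-0.013,1.1,-0.04],"rot":[0,0.014,0]},
    {"xyz":[-0.013,1.2,-0.04],"rot":[0,0.014,0]},
    {"xyz":[-0.013,1.2,-0.04],"rot":[0,0.014,0]},
    {"xyz":[-0.013,1.2,-0.04],"rot":[0,0.014,0]}
  ]
}}

```text
time: 22.8
position: [0.4816, -0.1614, 0.1389]
tool_rot: [-90.0, -0.1, 0.6]
wrist_force: [0.2, -0.2, 0.2]
opening: 0.0085
```

Run:
```python
from h import *
s=snap('wrist','w16'); st=readout.get_state(); print(st['time'],st['position'],st['tool_rot'],st['wrist_force'],st['opening'])
crop('w16',250,150,400,350,4,'c27'); rel([.4814,-.1598,.0953],[-90,0,.68])
```

```text
22.85 [ 0.48167513 -0.161397    0.13893449] [-9.00085658e+01 -6.25000307e-02  5.65855590e-01] [-0.11037491  0.57699845 -0.33904738] 0.008751476120163887
xyz [-0.006  0.873  0.032] rot [ 0.001 -0.014  0.008]
```

View pics/c27.png

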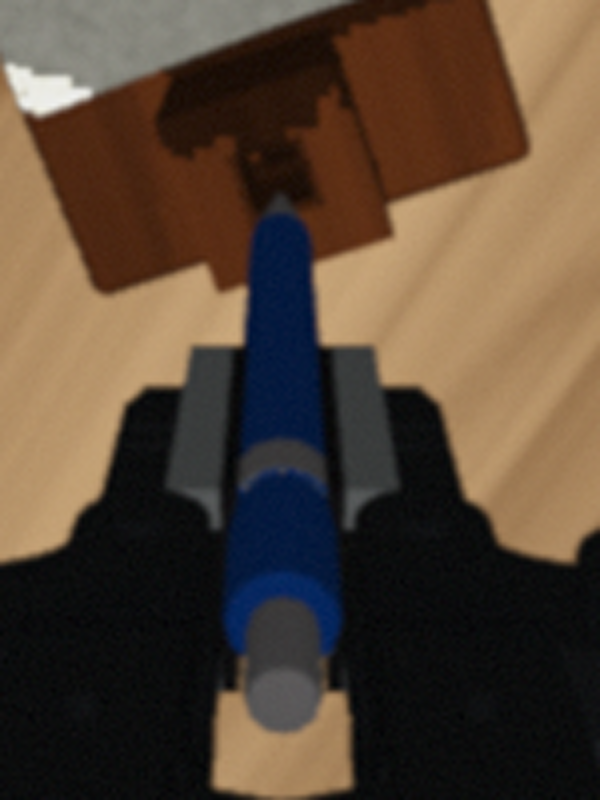

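Request:
{"api": "servo_tool", "payload": {
  "moves": [
    {"xyz":[0,0,0.03],"rot":[0,-0.014,0]},
    {"xyz":[0,0.15,0.03],"rot":[0,-0.014,0]},
    {"xyz":[0,0.3,0.03],"rot":[0,-0.014,0]},
    {"xyz":[0,0.45,0.03],"rot":[0,-0.014,0]},
    {"xyz":[0,0.6,0.03],"rot":[0,-0.014,0]},
    {"xyz":[0,0.75,0.03],"rot":[0,-0.014,0]},
    {"xyz":[0,0.84,0.03],"rot":[0,-0.014,0]},
    {"xyz":[0,0.84,0.03],"rot":[0,-0.014,0]},
    {"xyz":[0,0.84,0.03],"rot":[0,-0.014,0]}
  ]
}}

```text
time: 23.98
position: [0.4814, -0.1598, 0.0965]
tool_rot: [-90.0, -0.0, 0.7]
wrist_force: [0.2, -0.6, -0.8]
opening: 0.0085
```

Run:
```python
from h import *
s=snap('wrist','w17'); st=readout.get_state(); print(st['time'],st['position'],st['tool_rot'],st['wrist_force'],st['opening'])
crop('w17',250,150,400,350,4,'c28')
```

```text
24.025 [ 0.4813439  -0.1597998   0.09651611] [-9.00019957e+01 -1.53973662e-02  6.73269087e-01] [-0.35824108 -0.10132666 -0.33730449] 0.008101623647983646
```

View pics/c28.png

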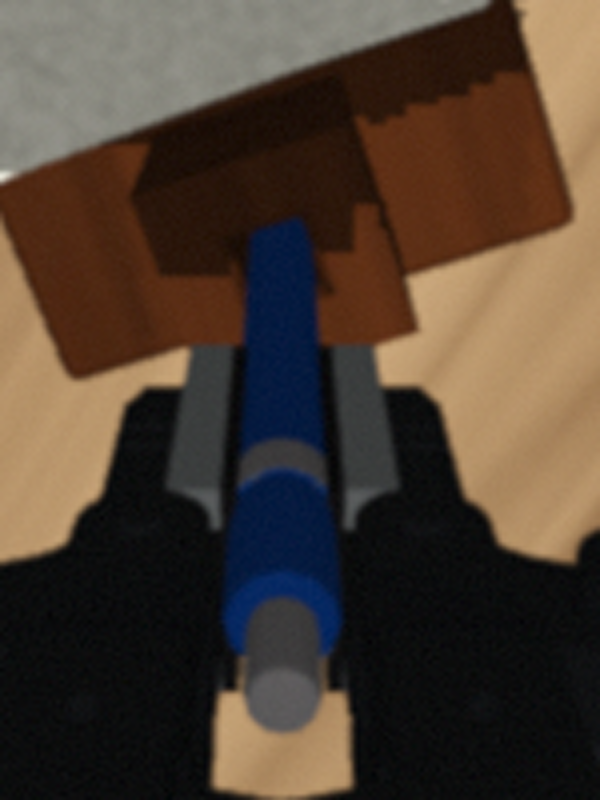

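Inserted, 1 mm above the original seat, with no force. I'll open here, so the pen drops that last millimetre.

Request:
{"api": "servo_tool", "payload": {
  "fingers": 0,
  "moves": [
    {"xyz":[0,0,0],"rot":[0,0,0]},
    {"xyz":[0,0,0],"rot":[0,0,0]},
    {"xyz":[0,0,0],"rot":[0,0,0]},
    {"xyz":[0,0,0],"rot":[0,0,0]},
    {"xyz":[0,0,0],"rot":[0,0,0]},
    {"xyz":[0,0,0],"rot":[0,0,0]},
    {"xyz":[0,0,0],"rot":[0,0,0]},
    {"xyz":[0,0,0],"rot":[0,0,0]}
  ]
}}

```text
time: 25.02
position: [0.4812, -0.1597, 0.0963]
tool_rot: [-90.0, 0.0, 0.7]
wrist_force: [0.6, 0.1, -0.6]
opening: 0.0851
```

Request:
{"api": "servo_tool", "payload": {
  "moves": [
    {"xyz":[0,-0.2,0],"rot":[0,0,0]},
    {"xyz":[0,-0.7,0],"rot":[0,0,0]},
    {"xyz":[0,-1.4,0],"rot":[0,0,0]},
    {"xyz":[0,-2.1,0],"rot":[0,0,0]},
    {"xyz":[0,-2.8,0.3],"rot":[0,0,0]},
    {"xyz":[0,-3.1,0.83],"rot":[0,0,0]},
    {"xyz":[0,-3.1,0.83],"rot":[0,0,0]},
    {"xyz":[0,-3.1,0.83],"rot":[0,0,0]},
    {"xyz":[0,-3.1,0.83],"rot":[0,0,0]}
  ]
}}

```text
time: 26.15
position: [0.4802, -0.1192, 0.2508]
tool_rot: [-90.0, 0.1, 0.6]
wrist_force: [-0.4, -0.4, -0.2]
opening: 0.0855
```

Run:
```python
from h import *
s=snap('wrist','w18'); st=readout.get_state(); print(st['time'],st['position'],st['tool_rot'],st['wrist_force'],st['opening'])
crop('w18',280,160,380,260,7,'c29'); snap('side','s18'); crop('s18',180,180,380,340,4,'c30')
```

```text
26.2 [ 0.48024832 -0.11915446  0.25080639] [-9.00230395e+01  6.46502465e-02  5.85687385e-01] [-0.69577679 -0.23236093 -0.57683592] 0.08513112771530064
```

View pics/c29.png

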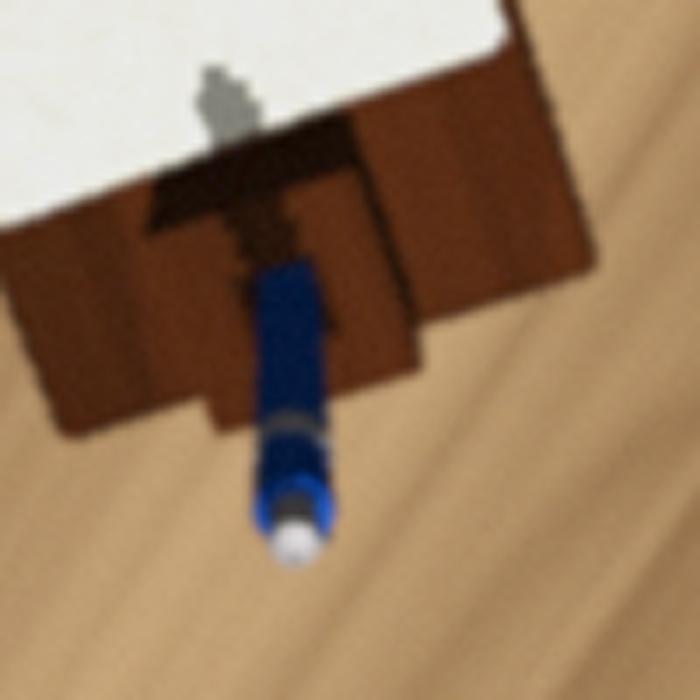

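View pics/s18.png

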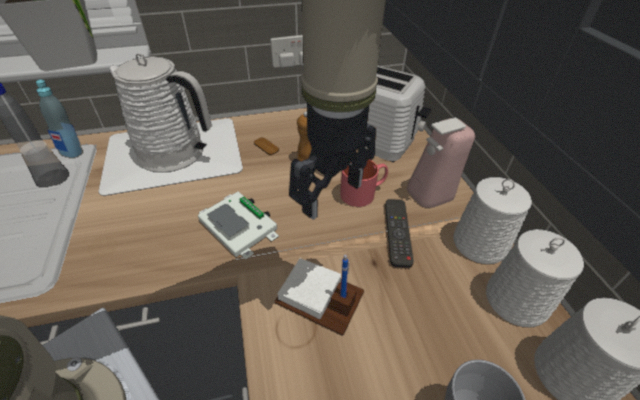

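View pics/c30.png

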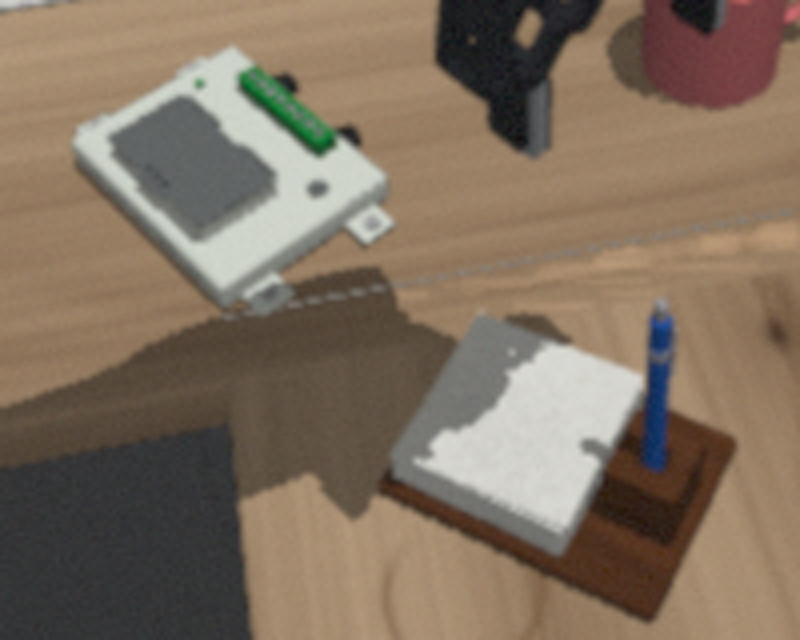

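Run:
```python
from h import *
a=cv2.imread('pics/side0.png')[240:320,310:380];b=cv2.imread('pics/s18.png')[240:320,310:380]
cv2.imwrite('pics/c31.png',cv2.resize(np.hstack([a,b]),None,fx=5,fy=5,interpolation=cv2.INTER_CUBIC))
print(px(load('side0'),347,265,0),px(load('s18'),345,262,0))
s=load('s18');w=load('w18');print(proj(s,[.481,-.158,.158]),proj(s,[.481,-.158,.05]))
print(np.abs(load('side0')['pose']-s['pose']).max())
```

```text
[ 0.47684128 -0.16073061  0.14709783] [ 0.47824644 -0.15483088  0.14806981]
(np.float64(347.9389922229085), np.float64(258.57948282922507)) (np.float64(344.144024017687), np.float64(294.1800866513522))
0.0
```

View pics/c31.png

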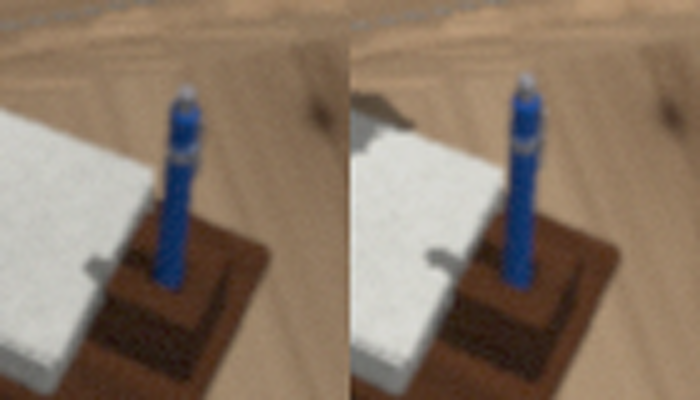

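Run:
```python
from h import *
s=load('s18');w=load('w18');s0=load('side0');w2=load('w2')
print('old',tri([(s0,187/5+310,90/5+240),(w2,331.7,242.1)]))
print('new',tri([(s,177/5+310,77/5+240),(w,322.1,237.4)]))
for n,S,a in [('w2',w2,(331.7,242.1)),('w18',w,(322.1,237.4))]:print(n,atz(S,*a,.158))
for n,S,a in [('s0',s0,(187/5+310,90/5+240)),('s18',s,(177/5+310,77/5+240))]:print(n,atz(S,*a,.158))
```

```text
old [ 0.48320608 -0.15415973  0.1533076 ]
new [ 0.48154162 -0.15096228  0.15888487]
w2 [ 0.48235159 -0.15155659  0.158     ]
w18 [ 0.4810557  -0.15097567  0.158     ]
s0 [ 0.48120648 -0.15660863  0.158     ]
s18 [ 0.48263963 -0.15078961  0.158     ]
```

Run:
```python
from h import *
a=snap('top','t19'); crop('t19',340,220,440,300,7,'c32')
```

```text
(no output)
```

View pics/c32.png

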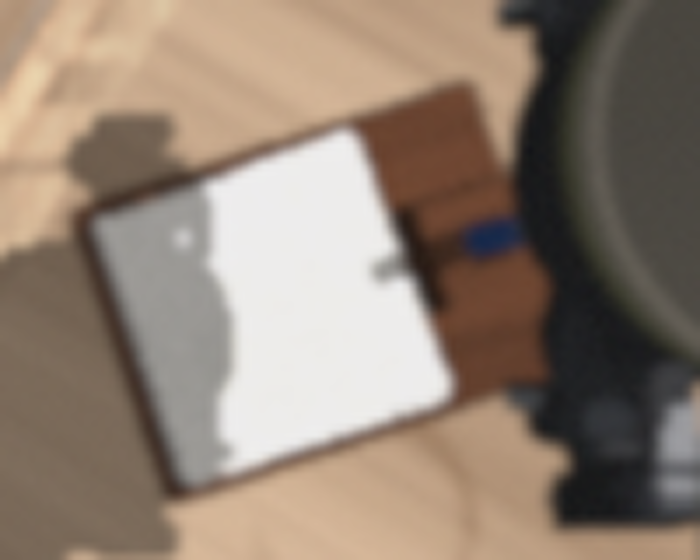

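Request:
{"api": "servo_tool", "payload": {
  "moves": [
    {"xyz":[0,-0.3,0.6],"rot":[0,0,0]},
    {"xyz":[-0.1,-0.6,1.7],"rot":[0,0,0]},
    {"xyz":[-0.2,-0.8,2.9],"rot":[0,0,0]},
    {"xyz":[-0.3,-0.8,4.1],"rot":[0,0,0]},
    {"xyz":[-0.4,-0.8,5.3],"rot":[0,0,0]},
    {"xyz":[-0.5,-0.8,6.0],"rot":[0,0,0]},
    {"xyz":[-0.5,-0.8,6.4],"rot":[0,0,0]},
    {"xyz":[-0.5,-0.8,6.4],"rot":[0,0,0]}
  ]
}}

```text
time: 27.3
position: [0.4521, 0.2017, 0.2909]
tool_rot: [-90.1, 0.0, 0.7]
wrist_force: [-0.1, -0.7, 0.0]
opening: 0.0852
```

Run:
```python
from h import *
snap('top','t20'); snap('side','s20')
a=cv2.imread('pics/top0.png')[235:275,390:440];b=cv2.imread('pics/t20.png')[235:275,390:440]
u=np.hstack([a,b]); u=cv2.resize(u,None,fx=8,fy=8,interpolation=cv2.INTER_CUBIC)
cv2.imwrite('pics/c33.png',u)
a=cv2.imread('pics/side0.png')[240:320,310:380];b=cv2.imread('pics/s20.png')[240:320,310:380]
cv2.imwrite('pics/c34.png',cv2.resize(np.hstack([a,b]),None,fx=5,fy=5,interpolation=cv2.INTER_CUBIC))
```

```text
(no output)
```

View pics/c33.png

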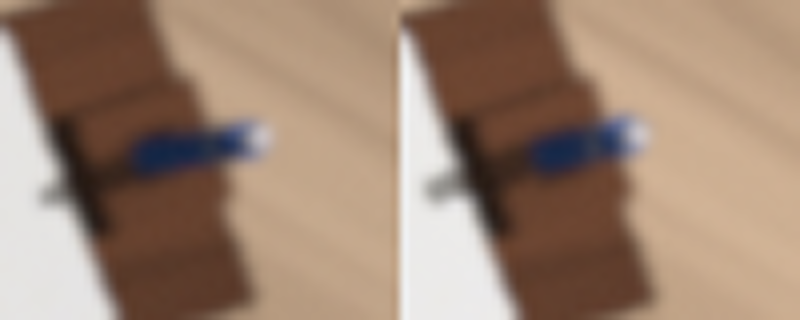

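View pics/c34.png

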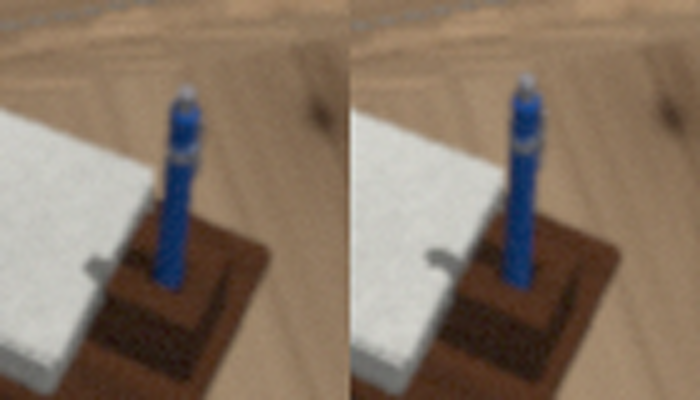

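View pics/t20.png

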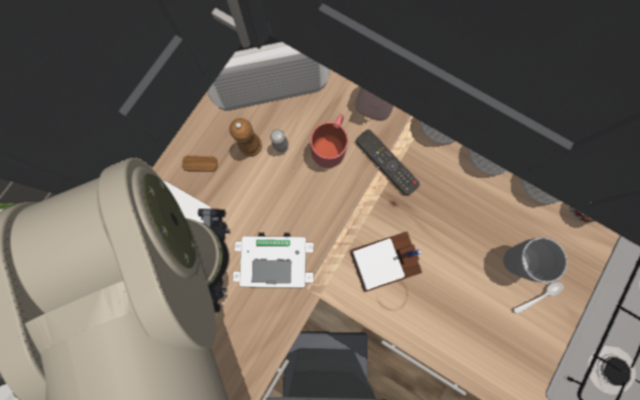

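Run:
```python
from h import *
t=load('t20');s=load('s20')
n=tri([(t,240/8+390,135/8+235),(s,177/5+310,77/5+240)]);o=tri([(load('top0'),260/8+390,135/8+235),(load('side0'),187/5+310,90/5+240)])
print('old',o,'new',n,n-o)
```

```text
old [ 0.48128425 -0.15696807  0.15841093] new [ 0.48137188 -0.15177546  0.16011068] [8.76282638e-05 5.19261085e-03 1.69975722e-03]
```

```bash
python3 -c "
from bench import job_done; print(job_done())"
```

```text
the job is handed in; nothing more can be done
None
```

The job is done and handed in at about 27 s of the 69 s allowed; no verdict was reported.

- **Switches:** I drew the pen and used its tip to push switches 1, 3 and 4 fully towards the hinge, and 2, 5 and 6 fully to the front. A wrist picture taken before the cover was shut showed all six at their ends.
- **Cover:** I folded it shut with the pen and pressed it down onto the collar with about 8 N. The side and top views after that show it lying flat.
- **Pen:** It stands in its socket. My last check disagreed slightly with the starting pose. The top of the pen is about 5 mm further to the left (+y), a lean of roughly 0.05 rad against the 0.15 allowed. It also measured about 2 mm higher, which is near the measuring error. That puts the tip about 34 mm below the mouth (at least 30 mm is needed).
- **Other things:** The mill, shaker, mug and remote looked unmoved in the last top view. The arm was well clear of everything when I handed in.

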